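Line up the reagent containers by height

TASK

Line up the four containers (sample cup and three bottles) by height on the strip, one standing centred on each round mark: the lowest on the mark next to the flat button, then rising mark by mark to the tallest next to the slim post. Keep each container upright all the way, and leave them all standing free and still.

Things in the scene. Friction and masses are not known exactly. Their poses are not given: they have to be found in the camera images.
- cup_mid (a point): Loose. This point is its centre: on its axis, half-way up; z points up. Sample cup, the lowest container: round, translucent with pale contents and a white lid, 48 mm high, 39 mm across the lid, 31 mm at the foot, widening slightly upward; 0.03 kg. It can be gripped at this height on any two opposite sides.
- square_bottle_mid (a point): Loose. This point is its centre: on its axis, half-way up; z points up. Clear bottle with a white screw cap, second lowest: square body with rounded corners, 56 mm over the flats (x and y axes are square to the flats), 71 mm high; 0.11 kg. Only its lower 34 mm has upright sides (the shoulder slopes in above), so grip it across two opposite flats about 10 mm below this point.
- brown_bottle_mid (a point): Loose. This point is its centre: on its axis, half-way up; z points up. Round brown bottle with black cap and pale label, second tallest: 105 mm high, 48 mm across; 0.16 kg. The sides are upright up to 65 mm from its foot; grip them at about this height, on any two opposite sides. (Avoid the fixed tube rack at x 0.38 to 0.47, y -0.20 to 0.04, 0.13 high, and of the analyser at x > 0.42, y > 0.20.)
- tall_bottle_mid (a point): Loose. This point is its centre: on its axis, half-way up; z points up. Slim round white bottle with a white cap, the tallest: 181 mm high, 48 mm across; 0.2 kg. The sides are upright up to 144 mm from its foot; to leave room for the gripper above its cap, grip it about 35 to 40 mm above this point, on any two opposite sides.
- mark_a: Round black rubber mark with a thin grey circle, 70 mm across, 2 mm thick, leftmost end mark in a straight row of four, 90 mm apart, fixed on a flat aluminium strip (460 x 90 x 8 mm) on the worktop. Origin: centre of its underside; its top is 2 mm above this point. The order is a, b, c, d from the robot's left to its right; place and turn of the strip (up to 0.1 rad) vary.
- mark_b: Round black rubber mark with a thin grey circle, 70 mm across, 2 mm thick, second from the left in a straight row of four, 90 mm apart, fixed on a flat aluminium strip (460 x 90 x 8 mm) on the worktop. Origin: centre of its underside; its top is 2 mm above this point. The order is a, b, c, d from the robot's left to its right; place and turn of the strip (up to 0.1 rad) vary.
- mark_c: Round black rubber mark with a thin grey circle, 70 mm across, 2 mm thick, third from the left in a straight row of four, 90 mm apart, fixed on a flat aluminium strip (460 x 90 x 8 mm) on the worktop. Origin: centre of its underside; its top is 2 mm above this point. The order is a, b, c, d from the robot's left to its right; place and turn of the strip (up to 0.1 rad) vary.
- mark_d: Round black rubber mark with a thin grey circle, 70 mm across, 2 mm thick, rightmost end mark in a straight row of four, 90 mm apart, fixed on a flat aluminium strip (460 x 90 x 8 mm) on the worktop. Origin: centre of its underside; its top is 2 mm above this point. The order is a, b, c, d from the robot's left to its right; place and turn of the strip (up to 0.1 rad) vary.
- flat_button: Flat round steel button, 30 mm across and 8 mm high, fixed on top of the strip; it marks the end where the lowest container belongs. It stands 65 mm beyond mark a or mark d, in line with the row; which of the two varies. The origin is the centre of its underside, on the strip.
- tall_post: Slim steel post, 50 mm high, 18 mm across its knob and 22 mm across its foot, fixed on top of the strip at the opposite end from the flat button; it marks the end where the tallest container belongs. It stands 65 mm beyond mark a or mark d, in line with the row; which of the two varies. The origin is the centre of its underside, on the strip.
There are look-alikes about, which are no part of the job. What is shaped like the part that bears brown_bottle_mid but blue is not meant.

How it is judged:
By the outcome, as a careful person would: the job done as asked, in the order asked, and still so for the second after the job is handed in, with the robot touching nothing.
It also fails if it takes over 120 s, if anything falls off the work surface, if the arm or the gripper's body presses on something with over 40 N, if the wrist force passes 120 N, or if a joint passes its speed limit or range.

ROBOT

A 6-joint arm with a two-finger parallel gripper is mounted at the origin on a cart in front of the work surface, level with it; the furniture and walls round the work are solid. World frame = base frame: x ahead of the robot, y to its left, z up, the work surface at z = 0. Lengths are in m, angles in degrees, forces in N, time in s.
With the tool pointing down it reaches from about 0.4 to 0.825 m from the base axis. Payload 7 kg.
Tool frame: the origin (TCP) lies between the finger pads; the fingertips stand 25 mm ahead of it and the grasp point (between the pads) lies 6 mm ahead of it; z points along the fingers, y is the line along which they close (so a half turn about z gives the same grasp; the last joint's range is limited). The gripper opens to 88 mm and grips with 3 to 60 N. Pads are 19 mm wide; open, the fingers measure 130 mm over their backs; the gripper's body (78 mm by 193 mm) begins 47 mm behind the grasp point.
Start: joints at [-52.878, 20.546, 0.682, 0, -70.136, -16.507], TCP at [0.238, -0.632, 0.252] pointing down, gripper open.
Joint ranges: [-176.03, 176.03], [-82.01, 121.73], [-58.28, 71.71], [-173.87, 95.51], [-174.79, -0.11], [-173.66, 173.66]. Speed limits (degrees/s): [136.94, 136.94, 172.46, 180, 180, 180].

INTERFACE

Orientations are given as [roll, pitch, yaw] about the fixed x, y, z axes, in that order (R = Rz(yaw) Ry(pitch) Rx(roll)).
In Python, from plant import r gives the robot as it stands.
- The arm moves only by the shell command python3 -m crank 'ROWS' [FORCE]. ROWS is JSON, a list of rows, each a list of 3 entries, a list of its own where there are three numbers: the turn, a rotation vector about the tool's x, y, z in degrees, then the shift along the tool's x, y, z in cm, then the closure, from -1 (fully open) to 1 (shut). In form: [[[wx, wy, wz], [dx, dy, dz], fingers], ...]. A call has 1 to 8 rows; each row shifts and turns the commanded pose from where the row before left it, along the tool's axes as they then stand; what a row does not reach is not made up. A row lasts 1/10 s, in which the tool goes at most 50 mm and 8.59 degrees, less where a joint would pass 70% of its speed; a pose out of reach is approached as far as the arm can. A call with a gripper value outside its range is refused whole. The fingers move at their own pace and stop on an object; FORCE is the grip in N (left out, the last holds). Time passes only in rows, so rows that do not move let the fingers close. It gives the time, the measured TCP pose, the force, the opening and the grip force at its end, in the units of the state.
- r.get_state(): the state, without advancing time (a new reading comes with each control period).
- r.capture(name): name is "scene" or "top" or "wrist"; returns a dict with "color" (400x640x3 uint8, red, green, blue), "range_z" (400x640 float32, m along the optical axis (not along the pixel's ray), 0 where there is no reading), "intrinsics" (3x3 intrinsics, pixels), "world_from_camera" (4x4, takes a point from camera to world coordinates); the wrist camera has in their place "hand_eye" (4x4, takes a point from camera to tool coordinates, whose origin is the TCP and whose axes are the flange's). Camera axes: x right, y down, z forward; pixel columns grow to the right and rows downward; lengths in m; the calibration is good to about 2 mm. The wrist camera is an equidistant fisheye: a pixel r from the principal point sees the ray r / f radians off the axis. A picture is of the moment at which its call begins: read the wrist's pose just before it.
- r.close_job(): hands the job in; it is judged then, once.
The state is a dict: "time_s": time; "joints": joint angles; "qd": joint speeds; "joint_torque": joint torques, N m; "tcp_pos": TCP position; "eef_rot": TCP orientation; "contact_force": force on the tool from outside, world axes, zero at the start; "moment": the same for the moment, N m; "gripper_width": finger opening in m; "gripper_force": force on a finger pad.
Only numpy, scipy, OpenCV 4.12 (cv2) and the standard library are available. Lean on these libraries where they do the work, as an engineer would, in place of code of your own. Each camera call takes 0.05 s, during which the arm holds its last target. There are 200 camera calls.

## Working session

There is one attempt and no reset: what is moved stays moved. The work goes in short steps, Python scripts to look and compute and a shell command to move; the robot and the scene stay as the last step left them, time stands still between calls to the robot, and variables do not carry over. Pictures are saved under pics/ and viewed, at most 14 in all, crops included, and the job is handed in when it is done.

```bash
ls; mkdir -p pics; cat > h.py <<'E'
import numpy as np, cv2
from plant import r
def cap(n):
    c=r.capture(n); return c
def world(c):
    d=c["range_z"]; K=c["intrinsics"]; v,u=np.mgrid[0:400,0:640]
    P=np.stack([(u-K[0,2])/K[0,0]*d,(v-K[1,2])/K[1,1]*d,d,np.ones_like(d)],-1)
    return (P@np.array(c["world_from_camera"]).T)[...,:3]
E
python3 - <<'E'
from h import *
import pickle
s=r.get_state();print(s)
D={n:cap(n) for n in("scene","top")}
pickle.dump(D,open("d.pkl","wb"))
for n in D:
    cv2.imwrite(f"pics/{n}0.png",D[n]["color"][...,::-1]); print(n,D[n]["intrinsics"],D[n]["world_from_camera"],(D[n]["range_z"]>0).mean())
E
```

```text
pics
{'time_s': 0.0, 'joints': array([-5.28798409e+01,  2.05911552e+01,  6.35900874e-01, -1.83064359e-02,
       -7.01345383e+01, -1.65078591e+01]), 'qd': array([ 0.0255006 ,  0.04930403,  0.00594943, -0.03663828,  0.01339981,
       -0.01988899]), 'joint_torque': array([-2.57476012e-05, -5.82713449e+01,  2.93054062e+01,  6.99748322e+00,
        6.92470014e-03, -2.23899474e-04]), 'tcp_pos': array([ 0.23746824, -0.63140274,  0.25064766]), 'eef_rot': array([ 1.79909018e+02, -9.01653217e-03, -1.59393927e+02]), 'contact_force': array([ 0.02932684,  0.17525432, -0.19869371]), 'moment': array([-0.01342391, -0.00182779, -0.00898346]), 'gripper_force': 0.0, 'gripper_width': 0.08720190440063542}
scene [[431.02001538   0.         315.27823404]
 [  0.         431.02001538 195.04045403]
 [  0.           0.           1.        ]] [[ 0.62615471 -0.39198009  0.67400436 -0.0847533 ]
 [-0.77960444 -0.32820141  0.53338612 -0.64065404]
 [ 0.01213244 -0.85943903 -0.51109428  0.56493048]
 [ 0.          0.          0.          1.        ]] 0.9960234375
top [[447.18125837   0.         326.26773997]
 [  0.         447.18125837 194.68575874]
 [  0.           0.           1.        ]] [[-1.87650994e-02 -9.97612066e-01  6.64683097e-02  4.41273330e-01]
 [-9.99822427e-01  1.88384530e-02  4.76930679e-04 -1.31597710e-01]
 [-1.72795193e-03 -6.64475571e-02 -9.97788423e-01  1.03226489e+00]
 [ 0.00000000e+00  0.00000000e+00  0.00000000e+00  1.00000000e+00]] 0.99585546875
```

View pics/scene0.png

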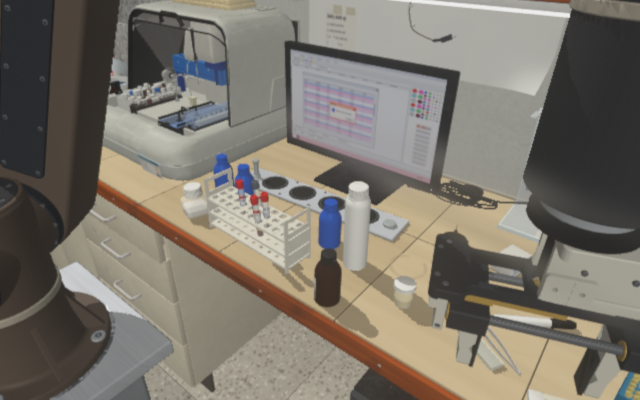

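View pics/top0.png

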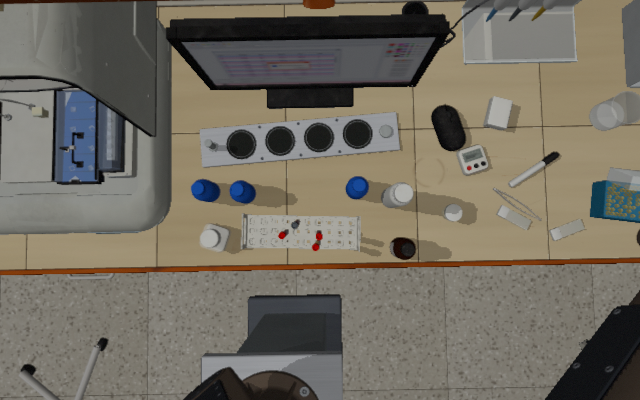

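The top view shows the post at the left (209,146), marks at (241,144), (280,140), (319,137) and (358,134), and the button at (386,131). The targets are therefore tall→a, brown→b, square→c, cup→d. The square bottle is at (212,237), brown at (403,247), tall at (398,195) and cup at (453,212). The three blue bottles are decoys.

```bash
python3 - <<'E'
from h import *
import pickle
D=pickle.load(open("d.pkl","rb"))
t=D["top"]; W=world(t); s=D["scene"]; S=world(s)
np.set_printoptions(precision=4,suppress=True)
# marks: dark blobs, cast on z=0.010
K=t["intrinsics"];T=np.array(t["world_from_camera"])
def ray(T,K,u,v,z):
    d=T[:3,:3]@np.array([(u-K[0,2])/K[0,0],(v-K[1,2])/K[1,1],1]); return T[:3,3]+d*(z-T[2,3])/d[2]
g=cv2.cvtColor(t["color"],cv2.COLOR_RGB2GRAY)
m=((g<70)*255).astype(np.uint8); m[:115]=0;m[165:]=0;m[:,:215]=0;m[:,385:]=0
for c in cv2.findContours(m,0,2)[0]:
    if cv2.contourArea(c)>300:
        (u,v),ax,a=cv2.fitEllipse(cv2.convexHull(c)); print("mark",u,v,ax,ray(T,K,u,v,.010))
def show(n,W,u0,u1,v0,v1,zmin):
    P=W[v0:v1,u0:u1].reshape(-1,3); P=P[P[:,2]>zmin]
    print(n,len(P),"min",P.min(0),"max",P.max(0),"med",np.median(P,0))
    q=P[P[:,2]>P[:,2].max()-.008]; print("   top",len(q),q.mean(0),(q.min(0)+q.max(0))/2)
show("cup",W,438,468,198,226,.02)
show("brown",W,388,420,232,262,.03)
show("tall",W,378,416,178,212,.03)
show("square",W,195,230,220,254,.02)
show("blue1",W,343,372,174,202,.03);show("blue2",W,228,258,176,206,.03);show("blue3",W,190,222,176,206,.03)
show("monitor",W,165,450,15,95,.05)
show("post",W,203,218,138,155,.02);show("button",W,378,394,122,140,.0)
show("rack",W,240,362,212,250,.03);show("base",W,262,358,86,108,.005)
show("analyser",W,120,172,100,230,.03)
show("strip",W,220,380,155,156,-.1)
# scene cam
for n,b in dict(cup=(392,418,272,310),brown=(312,344,248,308),tall=(342,372,180,272),square=(176,210,180,218)).items():
    show("S "+n,S,*b,.02)
def crop(c,u0,u1,v0,v1,k): return cv2.resize(c["color"][v0:v1,u0:u1,::-1],None,fx=k,fy=k,interpolation=cv2.INTER_CUBIC)
a=crop(t,185,245,215,260,6);b=crop(s,170,225,175,225,6)
h=min(len(a),len(b)); cv2.imwrite("pics/sq.png",np.hstack([a[:h],b[:h]]))
E
```

```text
mark 240.87802124023438 144.0719757080078 (28.60236358642578, 29.178457260131836) [0.6302 0.0638 0.01  ]
mark 279.7506103515625 140.5679931640625 (28.742673873901367, 29.0664119720459) [ 0.6367 -0.026   0.01  ]
mark 318.5151062011719 137.139892578125 (28.540416717529297, 29.251514434814453) [ 0.643  -0.1157  0.01  ]
mark 357.16302490234375 133.71533203125 (28.6657657623291, 29.15355110168457) [ 0.6493 -0.2052  0.01  ]
cup 267 min [ 0.4413 -0.4293  0.0201] max [ 0.4816 -0.1316  1.0323] med [ 0.4633 -0.408   0.0478]
   top 3 [ 0.4413 -0.1316  1.0323] [ 0.4413 -0.1316  1.0323]
brown 439 min [ 0.3641 -0.3185  0.0313] max [ 0.4112 -0.2728  0.1093] med [ 0.3894 -0.2908  0.0798]
   top 136 [ 0.3877 -0.2974  0.1046] [ 0.3877 -0.2976  0.1054]
tall 610 min [ 0.4413 -0.3003  0.0304] max [ 0.5224 -0.1316  1.0323] med [ 0.4965 -0.2703  0.1667]
   top 5 [ 0.4413 -0.1316  1.0323] [ 0.4413 -0.1316  1.0323]
square 662 min [ 0.3844 -0.1316  0.0205] max [0.4496 0.1523 1.0323] med [0.4189 0.1137 0.0438]
   top 3 [ 0.4413 -0.1316  1.0323] [ 0.4413 -0.1316  1.0323]
blue1 409 min [ 0.4413 -0.2219  0.0313] 
[... 1477 characters left out ...]
0 [ 0.6036 -0.0075  0.009 ] [ 0.6035 -0.0159  0.0107]
S cup 465 min [-0.0848 -0.6407  0.0204] max [ 0.4845 -0.393   0.5649] med [ 0.4552 -0.4135  0.046 ]
   top 3 [-0.0848 -0.6407  0.5649] [-0.0848 -0.6407  0.5649]
S brown 1128 min [-0.0848 -0.6407  0.0202] max [ 0.488  -0.2605  0.5649] med [ 0.3745 -0.3074  0.0671]
   top 11 [-0.0848 -0.6407  0.5649] [-0.0848 -0.6407  0.5649]
S tall 1883 min [-0.0848 -0.6407  0.02  ] max [ 0.7865 -0.1349  0.5649] med [ 0.4832 -0.2905  0.1122]
   top 7 [-0.0848 -0.6407  0.5649] [-0.0848 -0.6407  0.5649]
S square 727 min [-0.0848 -0.6407  0.02  ] max [0.4757 0.2458 0.5649] med [0.4036 0.1042 0.049 ]
   top 6 [-0.0848 -0.6407  0.5649] [-0.0848 -0.6407  0.5649]
```

View pics/sq.png

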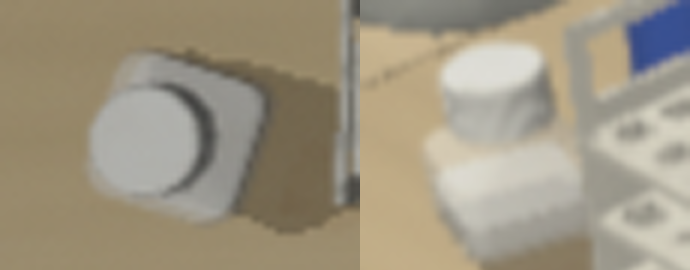

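```bash
python3 - <<'E'
from h import *
import pickle
D=pickle.load(open("d.pkl","rb"))
np.set_printoptions(precision=4,suppress=True)
t=D["top"]; W=world(t); s=D["scene"]; S=world(s)
W[t["range_z"]<=0]=-1;S[s["range_z"]<=0]=-1
def sel(W,x,y,z): 
    P=W.reshape(-1,3); return P[(abs(P[:,0]-x[0])<x[1])&(abs(P[:,1]-y[0])<y[1])&(P[:,2]>z[0])&(P[:,2]<z[1])]
for n,x,y,h in [("cup",.463,-.408,.048),("brown",.388,-.297,.105),("tall",.50,-.28,.181),("square",.418,.11,.071)]:
    for c,w in(("top",W),("scene",S)):
        P=sel(w,(x,.04),(y,.04),(h-.008,h+.008))
        q,rad=cv2.minEnclosingCircle(P[:,:2].astype(np.float32)) if len(P) else (0,0)
        print(n,c,len(P),P.mean(0) if len(P) else 0,q,rad)
for lo,hi in((.012,.03),(.015,.05)):
    P=sel(W,(.418,.045),(.11,.045),(lo,hi)); print("sq rect",len(P),cv2.minAreaRect((P[:,:2]*1000).astype(np.float32)))
m=sel(W,(.75,.2),(-.07,.3),(.1,.6));m2=sel(S,(.75,.2),(-.07,.3),(.05,.6))
for z in np.arange(.06,.5,.04):
    o=[]
    for M in(m,m2):
        q=M[(abs(M[:,2]-z)<.02)]; o.append((len(q),np.percentile(q[:,0],1) if len(q) else 0, np.percentile(q[:,1],[1,99]) if len(q) else 0))
    print("mon z",round(z,2),o)
a=sel(W,(.6,.25),(.25,.12),(.05,.6)); 
for x in np.arange(.42,.8,.05):
    q=a[abs(a[:,0]-x)<.025]; print("an",x,np.percentile(q[:,1],1) if len(q) else 0)
E
```

```text
cup top 252 [ 0.4633 -0.4092  0.0477] (0.46372637152671814, -0.40985697507858276) 0.01977580226957798
cup scene 316 [ 0.4605 -0.4117  0.0462] (0.4641195237636566, -0.41160640120506287) 0.02088909223675728
brown top 147 [ 0.3878 -0.2969  0.1043] (0.3878382444381714, -0.29745587706565857) 0.014044705778360367
brown scene 168 [ 0.3848 -0.2998  0.1025] (0.3870236277580261, -0.2983664274215698) 0.014718333259224892
tall top 289 [ 0.4996 -0.2787  0.1804] (0.4994702637195587, -0.27913475036621094) 0.018454618752002716
tall scene 206 [ 0.4954 -0.2814  0.1785] (0.4971816837787628, -0.28005924820899963) 0.018795430660247803
square top 290 [0.4174 0.1213 0.0702] (0.4171241819858551, 0.1218004897236824) 0.0205564945936203
square scene 146 [0.4151 0.1176 0.0682] (0.41644397377967834, 0.12019842863082886) 0.020314261317253113
sq rect 58 ((424.52569580078125, 107.93167114257812), (71.2428207397461, 41.219329833984375), 26.767913818359375)
sq rect 350 ((417.7513732910156, 121.19884490966797), (56.10761260986328, 56.37531280517578), 71.08428955078125)
mon z 0.06 [(0, 0, 0), (1195, np.float64(0.554441
[... 832 characters left out ...]
,  0.1122])), (3104, np.float64(0.737726752141263), array([-0.3311,  0.1123]))]
mon z 0.34 [(6662, np.float64(0.7386024666601008), array([-0.3254,  0.1118])), (2320, np.float64(0.7365523586539587), array([-0.331 ,  0.1113]))]
mon z 0.38 [(0, 0, 0), (0, 0, 0)]
mon z 0.42 [(0, 0, 0), (53, np.float64(0.922014170523629), array([-0.3616, -0.0696]))]
mon z 0.46 [(0, 0, 0), (780, np.float64(0.8791146224935242), array([-0.3689, -0.1046]))]
an 0.42 0.13030143752500492
an 0.47 0.21300782389465917
an 0.52 0.13185935080204472
an 0.57 0.2113841382415766
an 0.6199999999999999 0.21070424327493534
an 0.6699999999999999 0.21203945490983073
an 0.72 0.16540833709313055
an 0.7699999999999999 0.21164403324405767
```

```bash
cat > g.py <<'E'
import sys
from h import *
# usage: g.py x y z(TCP) yaw
s=r.get_state(); p=s["tcp_pos"]; yaw=s["eef_rot"][2]
np.set_printoptions(precision=2,suppress=True)
print("t",round(s["time_s"],2),"pos",p*1000,"rot",s["eef_rot"],"w",round(s["gripper_width"]*1000,1),"f",s["gripper_force"],"cf",s["contact_force"])
a=[float(v) for v in sys.argv[1:]]
if a:
    x,y,z,Y=a; d=np.array([x,y,z])-p; dy=(Y-yaw+180)%360-180; c,sn=np.cos(np.radians(Y)),np.sin(np.radians(Y))
    print("turn wz",round(-dy,2),"then shift cm",np.array([c*d[0]+sn*d[1], sn*d[0]-c*d[1], -d[2]])*100)
    c,sn=np.cos(np.radians(yaw)),np.sin(np.radians(yaw))
    print("   or shift first cm",np.array([c*d[0]+sn*d[1], sn*d[0]-c*d[1], -d[2]])*100)
E
python3 g.py .4637 -.4105 .25 -90
python3 -c "
from h import *
c=cap('wrist');print(c['hand_eye'],c['intrinsics'])"
```

```text
t 0.1 pos [ 237.47 -631.4   250.71] rot [ 179.91   -0.01 -159.39] w 87.5 f 0.0 cf [0.19 0.53 1.03]
turn wz -69.39 then shift cm [-22.09 -22.62   0.07]
   or shift first cm [-28.95  12.71   0.07]
[[-3.25202376e-04 -9.56020332e-01 -2.93300220e-01  8.04116188e-02]
 [ 9.99999910e-01 -2.30697540e-04 -3.56804394e-04  3.87174586e-04]
 [ 2.73448616e-04 -2.93300309e-01  9.56020321e-01 -1.33234476e-01]
 [ 0.00000000e+00  0.00000000e+00  0.00000000e+00  1.00000000e+00]] [[309.70691629   0.         318.19478672]
 [  0.         309.70691629 198.38543883]
 [  0.           0.           1.        ]]
```

```bash
python3 -m crank '[[[0,0,0],[-4,1.7,0],0],[[0,0,0],[-4.5,2,0],0],[[0,0,0],[-4.5,2,0],0],[[0,0,0],[-4.5,2,0],0],[[0,0,0],[-4.5,2,0],0],[[0,0,0],[-4,1.7,0],0],[[0,0,0],[-2.95,1.3,0],0]]' 12 >/dev/null
python3 -m crank '[[[0,0,-8.5],[0,0,0],-0.3],[[0,0,-8.5],[0,0,0],-0.3],[[0,0,-8.5],[0,0,0],-0.3],[[0,0,-8.5],[0,0,0],-0.3],[[0,0,-8.5],[0,0,0],-0.3],[[0,0,-8.5],[0,0,0],-0.3],[[0,0,-8.5],[0,0,0],-0.3],[[0,0,-8.5],[0,0,0],-0.3]]' >/dev/null
python3 -m crank '[[[0,0,-1.4],[0,0,4],-0.3],[[0,0,0],[0,0,4.5],-0.3],[[0,0,0],[0,0,4.5],-0.3],[[0,0,0],[0,0,2],-0.3],[[0,0,0],[0,0,0],-0.3]]'
python3 g.py .4637 -.4105 .032 -90
python3 - <<'E'
from h import *
c=cap('wrist');cv2.imwrite("pics/w1.png",c["color"][...,::-1])
E
```

```text
time_s: 2.15
tcp_pos: [0.4616, -0.4098, 0.0977]
eef_rot: [179.6, 0.2, -90.0]
contact_force: [0.4, -0.0, 0.3]
gripper_width: 0.057
gripper_force: 0.0
t 2.15 pos [ 461.65 -409.77   97.72] rot [179.64   0.2  -90.02] w 57.0 f 0.0 cf [ 0.36 -0.05  0.34]
turn wz -0.02 then shift cm [ 0.07 -0.21  6.57]
   or shift first cm [ 0.07 -0.21  6.57]
```

View pics/w1.png

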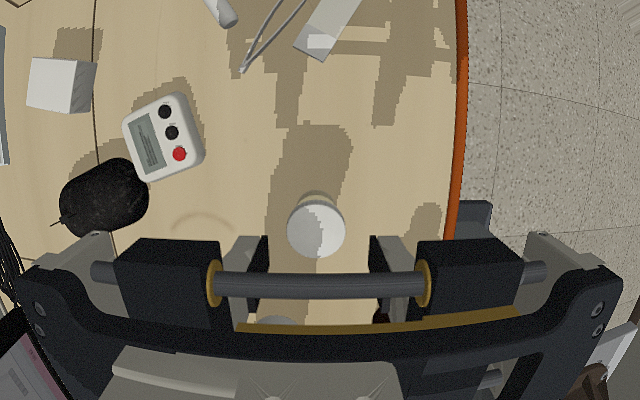

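The cup lid at (316,228) lies midway between the fingers (250 and 380). I'll descend, grip and lift.

```bash
python3 -m crank '[[[0,0,0],[0.1,-0.2,3],-0.3],[[0,0,0],[0,0,2.6],-0.3],[[0,0,0],[0,0,1],-0.3],[[0,0,0],[0,0,0],0.3],[[0,0,0],[0,0,0],0.5],[[0,0,0],[0,0,0],0.5],[[0,0,0],[0,0,0],0.5],[[0,0,0],[0,0,0],0.5]]' 12
python3 -m crank '[[[0,0,0],[0,0,-2],0.5],[[0,0,0],[0,0,-4],0.5],[[0,0,0],[0,0,-4.5],0.5],[[0,0,0],[0,0,-4.5],0.5],[[0,0,0],[0,0,-4.5],0.5],[[0,0,0],[0,0,-2.3],0.5],[[0,0,0],[0,0,0],0.5]]'
python3 g.py .6493 -.2052 .24 -175.9
```

```text
time_s: 3.0
tcp_pos: [0.4666, -0.4125, 0.037]
eef_rot: [-179.9, -0.1, -90.0]
contact_force: [-1.5, -0.1, 5.9]
gripper_width: 0.0343
gripper_force: 12.0
time_s: 3.7
tcp_pos: [0.4673, -0.413, 0.2588]
eef_rot: [-179.6, -0.2, -90.0]
contact_force: [-0.0, 0.2, -0.8]
gripper_width: 0.0345
gripper_force: 12.0
t 3.7 pos [ 467.33 -412.99  258.78] rot [-179.6    -0.24  -89.96] w 34.5 f 11.99991160130594 cf [-0.04  0.18 -0.82]
turn wz 85.94 then shift cm [-19.64  19.42   1.88]
   or shift first cm [-20.77 -18.21   1.88]
```

```bash
python3 -m crank '[[[0,0,8.5],[0,0,0],0.5],[[0,0,8.5],[0,0,0],0.5],[[0,0,8.5],[0,0,0],0.5],[[0,0,8.5],[0,0,0],0.5],[[0,0,8.5],[0,0,0],0.5],[[0,0,8.5],[0,0,0],0.5],[[0,0,8.5],[0,0,0],0.5],[[0,0,8.5],[0,0,0],0.5]]' 
python3 -m crank '[[[0,0,8.5],[0,0,0],0.5],[[0,0,8.5],[0,0,0],0.5],[[0,0,0.9],[0,0,0],0.5],[[0,0,0],[0,0,0],0.5],[[0,0,0],[0,0,0],0.5],[[0,0,0],[0,0,0],0.5]]' 
for i in 1 2 3; do python3 g.py .6493 -.2052 .24 -175.9; done
python3 - <<'E'
from h import *
from scipy.spatial.transform import Rotation as Ro
s=r.get_state(); c=cap('wrist')
print(s["time_s"],s["tcp_pos"])
cv2.imwrite("pics/w2.png",c["color"][...,::-1])
E
python3 g.py
```

```text
time_s: 4.5
tcp_pos: [0.4655, -0.4116, 0.2527]
eef_rot: [179.9, -0.0, -158.3]
contact_force: [-0.7, -0.3, 0.7]
gripper_width: 0.0341
gripper_force: 12.0
time_s: 5.1
tcp_pos: [0.4658, -0.4119, 0.2534]
eef_rot: [180.0, -0.0, -175.8]
contact_force: [0.9, -0.5, -0.6]
gripper_width: 0.0344
gripper_force: 12.0
t 5.1 pos [ 465.85 -411.91  253.45] rot [ 179.99   -0.   -175.77] w 34.4 f 12.000024964800104 cf [ 0.92 -0.45 -0.64]
turn wz 0.13 then shift cm [-19.78  19.31   1.34]
   or shift first cm [-19.82  19.26   1.34]
t 5.1 pos [ 465.85 -411.91  253.45] rot [ 179.99   -0.   -175.77] w 34.4 f 12.000024964800104 cf [ 0.92 -0.45 -0.64]
turn wz 0.13 then shift cm [-19.78  19.31   1.34]
   or shift first cm [-19.82  19.26   1.34]
t 5.1 pos [ 465.85 -411.91  253.45] rot [ 179.99   -0.   -175.77] w 34.4 f 12.000024964800104 cf [ 0.92 -0.45 -0.64]
turn wz 0.13 then shift cm [-19.78  19.31   1.34]
   or shift first cm [-19.82  19.26   1.34]
5.1 [ 0.46584789 -0.4119074   0.25344653]
t 5.15 pos [ 465.89 -411.92  253.49] rot [ 180.     -0.   -175.79] w 34.4 f 11.999901226954535 cf [-0.14  0.19 -0.17]
```

View pics/w2.png

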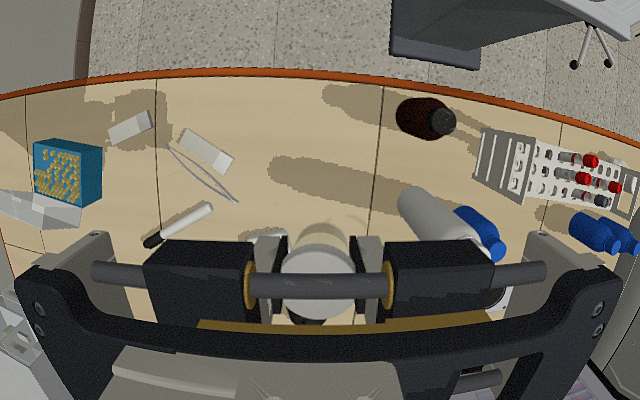

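The picture shows the cup held at (318,275), upright between the pads. I'll carry it to mark d.

```bash
python3 -m crank '[[[0,0,0],[-2,2,0],0.5],[[0,0,0],[-3.1,3,0],0.5],[[0,0,0],[-3.1,3,0],0.5],[[0,0,0],[-3.1,3,0],0.5],[[0,0,0],[-3.1,3,0],0.5],[[0,0,0],[-3.1,3,0],0.5],[[0,0,0],[-2.3,2.3,0],0.5],[[0,0,0],[0,0,0],0.5]]' >/dev/null
python3 -m crank '[[[0,0,0],[0,0,3],0.5],[[0,0,0],[0,0,4],0.5],[[0,0,0],[0,0,4],0.5],[[0,0,0],[0,0,4],0.5],[[0,0,0],[0,0,3],0.5],[[0,0,0],[0,0,1],0.5],[[0,0,0],[0,0,0],0.5],[[0,0,0],[0,0,0],0.5]]'
python3 g.py .6493 -.2052 .047 -175.9
```

```text
time_s: 6.75
tcp_pos: [0.6505, -0.2057, 0.0652]
eef_rot: [-180.0, 0.1, -175.9]
contact_force: [0.3, 0.2, 0.2]
gripper_width: 0.034
gripper_force: 12.0
t 6.75 pos [ 650.54 -205.66   65.18] rot [-179.96    0.11 -175.85] w 34.0 f 11.999973906786181 cf [0.26 0.16 0.21]
turn wz 0.05 then shift cm [0.12 0.05 1.82]
   or shift first cm [0.12 0.05 1.82]
```

```bash
python3 -m crank '[[[0,0,0],[0.1,0,0.8],0.5],[[0,0,0],[0,0,0.4],0.5],[[0,0,0],[0,0,0],0.5],[[0,0,0],[0,0,0],0.5],[[0,0,0],[0,0,0],0.5]]'
python3 -m crank '[[[0,0,0],[0,0,0.2],0.5],[[0,0,0],[0,0,0],0.5],[[0,0,0],[0,0,0],0.5]]'
python3 -m crank '[[[0,0,0],[0,0,0.2],0.5],[[0,0,0],[0,0,0],0.5],[[0,0,0],[0,0,0],0.5]]'
python3 - <<'E'
from h import *
c=cap('scene');cv2.imwrite("pics/s2.png",cv2.resize(c["color"][160:290,280:440,::-1],None,fx=4,fy=4))
E
```

```text
time_s: 7.25
tcp_pos: [0.6487, -0.2053, 0.0519]
eef_rot: [-180.0, 0.0, -175.9]
contact_force: [0.4, 0.5, 0.4]
gripper_width: 0.0345
gripper_force: 12.0
time_s: 7.55
tcp_pos: [0.6485, -0.2053, 0.0495]
eef_rot: [180.0, -0.0, -175.9]
contact_force: [-0.6, -0.2, 0.1]
gripper_width: 0.0342
gripper_force: 12.0
time_s: 7.85
tcp_pos: [0.6485, -0.2053, 0.0475]
eef_rot: [180.0, -0.0, -175.9]
contact_force: [-0.2, 0.7, -0.7]
gripper_width: 0.0342
gripper_force: 12.0
```

View pics/s2.png

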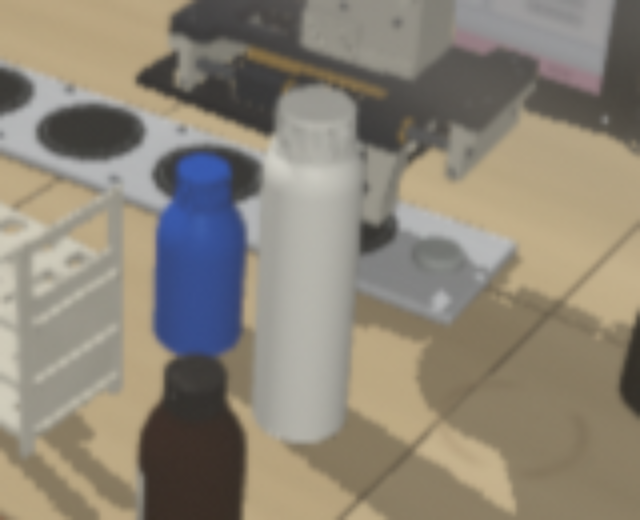

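The tall bottle hides the cup, but a finger tip at (378,215) is just over mark d, clear of the button. I'll step down until contact.

```bash
for i in 1 2 3; do echo; done
python3 -m crank '[[[0,0,0],[0,0,0.15],0.5],[[0,0,0],[0,0,0],0.5],[[0,0,0],[0,0,0],0.5]]' | grep -E 'tcp_pos|contact'
python3 -m crank '[[[0,0,0],[0,0,0.15],0.5],[[0,0,0],[0,0,0],0.5],[[0,0,0],[0,0,0],0.5]]' | grep -E 'tcp_pos|contact'
python3 -m crank '[[[0,0,0],[0,0,0.15],0.5],[[0,0,0],[0,0,0],0.5],[[0,0,0],[0,0,0],0.5]]' | grep -E 'tcp_pos|contact'
```

```text
tcp_pos: [0.649, -0.2053, 0.047]
contact_force: [-1.0, 1.8, 5.8]
tcp_pos: [0.6497, -0.205, 0.0465]
contact_force: [-0.7, 3.4, 10.7]
tcp_pos: [0.6503, -0.2048, 0.0458]
contact_force: [-2.0, 5.4, 14.9]
```

```bash
python3 -m crank '[[[0,0,0],[0,0,-0.35],0.5],[[0,0,0],[0,0,0],0.5],[[0,0,0],[0,0,0],-0.1],[[0,0,0],[0,0,0],-0.1],[[0,0,0],[0,0,0],-0.1],[[0,0,0],[0,0,0],-0.1]]'
python3 -m crank '[[[0,0,0],[0,0,-1.5],-0.1],[[0,0,0],[0,0,-3],-0.1],[[0,0,0],[0,0,-4],-0.1],[[0,0,0],[0,0,-4.5],-0.1],[[0,0,0],[0,0,-4.5],-0.1],[[0,0,0],[0,0,-3],-0.1],[[0,0,0],[0,0,0],-0.1]]'
python3 -m crank '[[[0,0,0],[4.5,-2,0],-0.1],[[0,0,0],[4.5,-2,0],-0.1],[[0,0,0],[4.5,-2,0],-0.1],[[0,0,0],[4.5,-2,0],-0.1],[[0,0,0],[4,-2,0],-0.1],[[0,0,0],[0,0,0],-0.1],[[0,0,0],[0,0,0],-0.1]]'
cat > chk.py <<'E'
from h import *
import sys
t=cap("top");W=world(t);W[t["range_z"]<=0]=-1;P=W.reshape(-1,3)
for n,x,y,h in [("a tall",.6302,.0638,.191),("b brown",.6367,-.026,.115),("c square",.643,-.1157,.081),("d cup",.6493,-.2052,.058)]:
    q=P[(abs(P[:,0]-x)<.03)&(abs(P[:,1]-y)<.03)&(abs(P[:,2]-h)<.008)]
    if len(q)>30:
        c,rad=cv2.minEnclosingCircle(q[:,:2].astype(np.float32)); print(n,"off mm",(np.array(c)-[x,y])*1000,"rad",rad*1000,"z",q[:,2].mean())
cv2.imwrite("pics/"+sys.argv[1],cv2.resize(t["color"][100:270,180:480,::-1],None,fx=2.6,fy=2.6))
E
python3 chk.py t3.png
python3 g.py .3878 -.2975 .25 -140
```

```text
time_s: 9.4
tcp_pos: [0.6484, -0.2054, 0.0462]
eef_rot: [180.0, -0.0, -175.9]
contact_force: [0.5, -0.1, -0.4]
gripper_width: 0.0484
gripper_force: 0.0
time_s: 10.1
tcp_pos: [0.6507, -0.206, 0.2592]
eef_rot: [-179.8, 0.6, -175.8]
contact_force: [-0.8, 0.3, -0.1]
gripper_width: 0.0483
gripper_force: 0.0
time_s: 10.8
tcp_pos: [0.4354, -0.3214, 0.2526]
eef_rot: [-180.0, 0.1, -176.0]
contact_force: [0.6, 0.2, 0.1]
gripper_width: 0.0477
gripper_force: 0.0
d cup off mm [0.88081665 1.36621137] rad 18.976472318172455 z 0.057984300830407905
t 10.85 pos [ 436.32 -321.09  252.42] rot [-179.97    0.08 -175.93] w 48.7 f 0.0 cf [-0.36 -0.42 -0.41]
turn wz -35.93 then shift cm [2.2  4.93 0.24]
   or shift first cm [4.67 2.7  0.24]
```

The cup stands on mark d, about 1.6 mm off centre. Next is brown → b.

```bash
python3 -m crank '[[[0,0,-8],[0,0,0],-0.45],[[0,0,-8],[0,0,0],-0.45],[[0,0,-8],[0,0,0],-0.45],[[0,0,-8],[0,0,0],-0.45],[[0,0,-8],[0,0,0],-0.45],[[0,0,-5.9],[0,0,0],-0.45],[[0,0,0],[0,0,0],-0.45]]' >/dev/null
python3 g.py .3878 -.2975 .061 -130
```

```text
t 11.55 pos [ 437.37 -320.22  251.42] rot [ 179.98   -0.01 -129.82] w 63.3 f 0.0 cf [-0.99  0.05 -0.18]
turn wz 0.18 then shift cm [ 1.45  5.26 19.04]
   or shift first cm [ 1.43  5.26 19.04]
```

```bash
python3 -m crank '[[[0,0,0],[0.7,2.6,0],-0.45],[[0,0,0],[0.7,2.6,0],-0.45],[[0,0,0],[0,0,3],-0.45],[[0,0,0],[0,0,4],-0.45],[[0,0,0],[0,0,3],-0.45],[[0,0,0],[0,0,1],-0.45],[[0,0,0],[0,0,0],-0.45],[[0,0,0],[0,0,0],-0.45]]' >/dev/null
python3 g.py .3878 -.2975 .061 -130
python3 - <<'E'
from h import *
c=cap('wrist');cv2.imwrite("pics/w4.png",c["color"][...,::-1])
E
```

```text
t 12.35 pos [ 388.58 -298.45  142.7 ] rot [-179.93    0.   -130.  ] w 63.5 f 0.0 cf [ 0.48 -1.07 -0.04]
turn wz 0.0 then shift cm [-0.02  0.12  8.17]
   or shift first cm [-0.02  0.12  8.17]
```

View pics/w4.png

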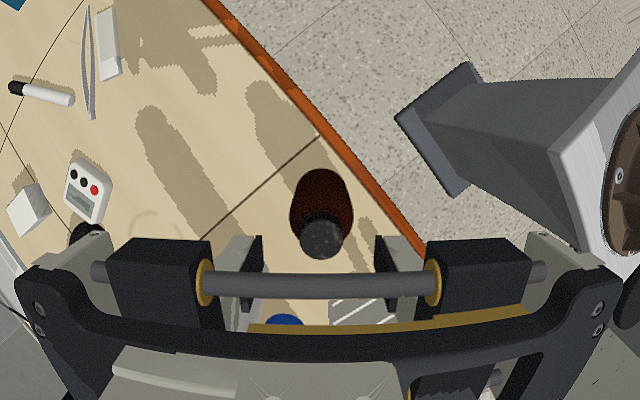

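The brown bottle (cap at (320,238)) is centred between the fingers. I'll descend, grip, and lift straight up.

```bash
python3 -m crank '[[[0,0,0],[0,0.1,2.5],-0.45],[[0,0,0],[0,0,3],-0.45],[[0,0,0],[0,0,2],-0.45],[[0,0,0],[0,0,0.6],-0.45],[[0,0,0],[0,0,0],-0.45],[[0,0,0],[0,0,0],-0.45]]' 20 | grep -E 'tcp_pos|contact'
python3 -m crank '[[[0,0,0],[0,0,0],0],[[0,0,0],[0,0,0],0.2],[[0,0,0],[0,0,0],0.2],[[0,0,0],[0,0,0],0.2],[[0,0,0],[0,0,0],0.2]]'
python3 -m crank '[[[0,0,0],[0,0,-1.5],0.2],[[0,0,0],[0,0,-3],0.2],[[0,0,0],[0,0,-4],0.2],[[0,0,0],[0,0,-4.5],0.2],[[0,0,0],[0,0,-4],0.2],[[0,0,0],[0,0,-2],0.2],[[0,0,0],[0,0,0],0.2],[[0,0,0],[0,0,0],0.2]]'
python3 g.py .6367 -.026 .25 -175.9
```

```text
tcp_pos: [0.3877, -0.2979, 0.0619]
contact_force: [-0.0, 1.1, -0.2]
time_s: 13.5
tcp_pos: [0.387, -0.2976, 0.0613]
eef_rot: [-180.0, 0.0, -130.0]
contact_force: [-0.9, 1.2, 6.9]
gripper_width: 0.0468
gripper_force: 20.0
time_s: 14.3
tcp_pos: [0.3863, -0.2972, 0.2501]
eef_rot: [180.0, 0.0, -130.0]
contact_force: [-0.6, 0.6, -3.2]
gripper_width: 0.0468
gripper_force: 20.0
t 14.3 pos [ 386.28 -297.17  250.13] rot [ 179.98    0.04 -130.01] w 46.8 f 19.98174596345052 cf [-0.59  0.55 -3.23]
turn wz 45.89 then shift cm [-26.92  25.26   0.01]
   or shift first cm [-36.87  -1.75   0.01]
```

```bash
python3 -m crank '[[[0,0,0],[-2.5,-0.1,0],0.2],[[0,0,0],[-4,-0.2,0],0.2],[[0,0,0],[-4,-0.2,0],0.2],[[0,0,0],[-4,-0.2,0],0.2],[[0,0,0],[-4,-0.2,0],0.2],[[0,0,0],[-4,-0.2,0],0.2],[[0,0,0],[-4,-0.2,0],0.2],[[0,0,0],[-4,-0.2,0],0.2]]' >/dev/null
python3 -m crank '[[[0,0,0],[-4,-0.2,0],0.2],[[0,0,0],[-2.3,-0.2,0],0.2],[[0,0,8],[0,0,0],0.2],[[0,0,8],[0,0,0],0.2],[[0,0,8],[0,0,0],0.2],[[0,0,8],[0,0,0],0.2],[[0,0,8],[0,0,0],0.2],[[0,0,5.9],[0,0,0],0.2]]' >/dev/null
python3 -m crank '[[[0,0,0],[0,0,3],0.2],[[0,0,0],[0,0,4],0.2],[[0,0,0],[0,0,4],0.2],[[0,0,0],[0,0,2],0.2],[[0,0,0],[0,0,1],0.2],[[0,0,0],[0,0,0],0.2],[[0,0,0],[0,0,0],0.2],[[0,0,0],[0,0,0],0.2]]'
python3 g.py .6367 -.026 .073 -175.9
```

```text
time_s: 16.7
tcp_pos: [0.6386, -0.0276, 0.1119]
eef_rot: [180.0, 0.1, -175.9]
contact_force: [0.2, -0.3, -2.5]
gripper_width: 0.0471
gripper_force: 20.0
t 16.7 pos [638.58 -27.62 111.95] rot [ 179.99    0.13 -175.87] w 47.1 f 19.98207975528203 cf [ 0.23 -0.33 -2.47]
turn wz 0.03 then shift cm [0.18 0.17 3.89]
   or shift first cm [0.18 0.17 3.89]
```

```bash
python3 -m crank '[[[0,0,0],[0.2,0.2,2],0.2],[[0,0,0],[0,0,1.2],0.2],[[0,0,0],[0,0,0.3],0.2],[[0,0,0],[0,0,0],0.2],[[0,0,0],[0,0,0],0.2],[[0,0,0],[0,0,0],0.2]]'| grep -E 'tcp_pos|contact'
python3 -m crank '[[[0,0,0],[0,0,0.2],0.2],[[0,0,0],[0,0,0],0.2],[[0,0,0],[0,0,0],0.2]]' | grep -E 'tcp_pos|contact'
python3 -m crank '[[[0,0,0],[0,0,0.15],0.2],[[0,0,0],[0,0,0],0.2],[[0,0,0],[0,0,0],0.2]]' | grep -E 'tcp_pos|contact'
python3 -m crank '[[[0,0,0],[0,0,0.15],0.2],[[0,0,0],[0,0,0],0.2],[[0,0,0],[0,0,0],0.2]]' | grep -E 'tcp_pos|contact'
```

```text
tcp_pos: [0.6361, -0.0259, 0.0764]
contact_force: [-0.1, 0.3, -2.2]
tcp_pos: [0.6355, -0.0259, 0.0736]
contact_force: [-1.0, 0.8, -2.2]
tcp_pos: [0.6355, -0.0259, 0.072]
contact_force: [1.0, -0.4, -2.1]
tcp_pos: [0.6359, -0.0259, 0.0713]
contact_force: [-2.0, 1.1, 5.5]
```

Contact is made, so I'll release to a 60 mm opening and retreat.

```bash
python3 -m crank '[[[0,0,0],[0,0,-0.1],0.2],[[0,0,0],[0,0,0],-0.35],[[0,0,0],[0,0,0],-0.35],[[0,0,0],[0,0,0],-0.35],[[0,0,0],[0,0,0],-0.35],[[0,0,0],[0,0,0],-0.35]]' | grep -E 'tcp_pos|contact|width'
python3 -m crank '[[[0,0,0],[0,0,-1.5],-0.35],[[0,0,0],[0,0,-3],-0.35],[[0,0,0],[0,0,-4],-0.35],[[0,0,0],[0,0,-4.5],-0.35],[[0,0,0],[0,0,-4],-0.35],[[0,0,0],[0,0,-1],-0.35],[[0,0,0],[0,0,0],-0.35]]' >/dev/null
python3 g.py .4175 .1215 .25 -100
```

```text
tcp_pos: [0.6356, -0.0259, 0.0715]
contact_force: [0.6, -0.3, 0.5]
gripper_width: 0.0589
t 19.5 pos [636.45 -25.77 254.09] rot [ 179.96    0.26 -175.88] w 59.5 f 0.0 cf [-0.12  0.24 -1.12]
turn wz -75.88 then shift cm [-10.7   24.12   0.41]
   or shift first cm [20.78 16.26  0.41]
```

```bash
python3 -m crank '[[[0,0,0],[2.8,2.3,0],-0.35],[[0,0,0],[4,3.1,0],-0.35],[[0,0,0],[4,3.1,0],-0.35],[[0,0,0],[4,3.1,0],-0.35],[[0,0,0],[4,3.1,0],-0.35],[[0,0,0],[2,1.5,0],-0.35],[[0,0,-8.4],[0,0,0],-0.35],[[0,0,-8.4],[0,0,0],-0.35]]' >/dev/null
python3 -m crank '[[[0,0,-8.4],[0,0,0],-0.35],[[0,0,-8.4],[0,0,0],-0.35],[[0,0,-8.4],[0,0,0],-0.35],[[0,0,-8.4],[0,0,0],-0.35],[[0,0,-8.4],[0,0,0],-0.35],[[0,0,-8.4],[0,0,0],-0.35],[[0,0,-8.4],[0,0,0],-0.35],[[0,0,0],[0,0,0],-0.35]]' >/dev/null
python3 -m crank '[[[0,0,0],[0,0,3],-0.35],[[0,0,0],[0,0,4],-0.35],[[0,0,0],[0,0,3],-0.35],[[0,0,0],[0,0,0.5],-0.35],[[0,0,0],[0,0,0],-0.35],[[0,0,0],[0,0,0],-0.35]]' >/dev/null
python3 g.py .4174 .1215 .077 -100
python3 - <<'E'
from h import *
c=cap('wrist');cv2.imwrite("pics/w5.png",c["color"][...,::-1])
E
python3 chk.py t5.png
```

```text
t 21.7 pos [419.24 119.85 147.69] rot [-179.93    0.04 -100.35] w 59.2 f 0.0 cf [-0.77  0.41  0.35]
turn wz -0.35 then shift cm [-0.13  0.21  7.07]
   or shift first cm [-0.13  0.21  7.07]
b brown off mm [-1.23145742 -0.52317472] rad 13.716744258999825 z 0.1144737093267199
d cup off mm [-0.00294142  2.23100026] rad 19.490858539938927 z 0.057587398074589506
```

View pics/w5.png

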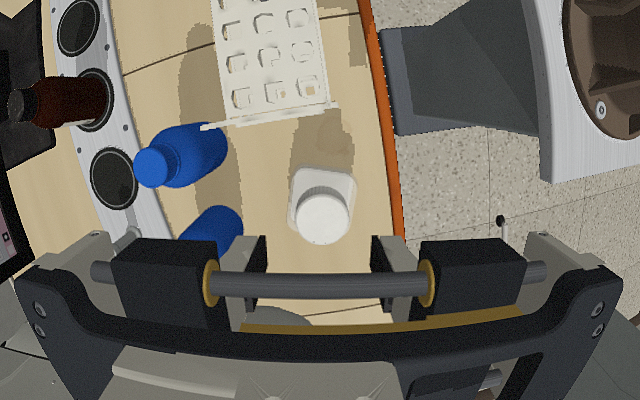

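Brown is on b (1.3 mm off). The square bottle's cap at (321,215) is centred between the fingers, and a blue bottle at (210,230) lies under the gripper body's end. I'll grip by the cap so the body stays above that blue bottle.

```bash
python3 -m crank '[[[0,0,0],[-0.1,0.2,2],-0.35],[[0,0,0],[0,0,2.5],-0.35],[[0,0,0],[0,0,1.8],-0.35],[[0,0,0],[0,0,0.7],-0.35],[[0,0,0],[0,0,0],-0.35],[[0,0,0],[0,0,0],-0.35]]' 20 | grep -E 'tcp_pos|contact'
python3 -m crank '[[[0,0,0],[0,0,0],0],[[0,0,0],[0,0,0],0.3],[[0,0,0],[0,0,0],0.3],[[0,0,0],[0,0,0],0.3],[[0,0,0],[0,0,0],0.3]]'
python3 -m crank '[[[0,0,0],[0,0,-0.5],0.3],[[0,0,0],[0,0,-1],0.3],[[0,0,0],[0,0,-1.5],0.3],[[0,0,0],[0,0,0],0.3],[[0,0,0],[0,0,0],0.3]]'
python3 - <<'E'
from h import *
c=cap('wrist');cv2.imwrite("pics/w6.png",c["color"][120:330,180:460,::-1])
c=cap('scene');cv2.imwrite("pics/s6.png",cv2.resize(c["color"][130:240,150:310,::-1],None,fx=4,fy=4))
E
```

```text
tcp_pos: [0.4174, 0.1212, 0.0776]
contact_force: [-1.1, -0.6, -0.0]
time_s: 22.9
tcp_pos: [0.4167, 0.1208, 0.0767]
eef_rot: [-180.0, 0.0, -100.3]
contact_force: [0.2, -0.9, -0.5]
gripper_width: 0.0318
gripper_force: 0.0
time_s: 23.4
tcp_pos: [0.417, 0.121, 0.1072]
eef_rot: [-179.9, 0.1, -100.3]
contact_force: [-0.6, -0.1, 0.3]
gripper_width: 0.0305
gripper_force: 0.0
```

View pics/s6.png

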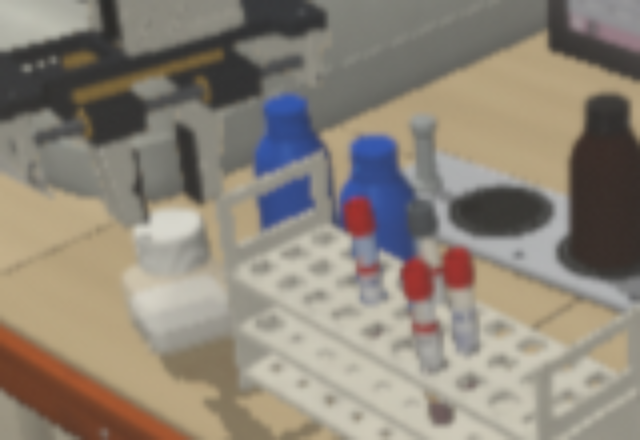

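The grip closed to 32 mm with no contact, so the cap's physical part must be narrower than it looks. The picture shows the bottle still standing at (175,270), untouched. I'll try again a little lower and close further, gently.

```bash
python3 -m crank '[[[0,0,0],[0,0,0],-0.35],[[0,0,0],[0,0,0],-0.35],[[0,0,0],[0,0,0],-0.35],[[0,0,0],[0,0,0],-0.35],[[0,0,0],[0,0,1],-0.35],[[0,0,0],[0,0,1.5],-0.35],[[0,0,0],[0,0,1],-0.35],[[0,0,0],[0,0,0],-0.35]]' 6 | grep -E 'tcp_pos|contact|width'
python3 -m crank '[[[0,0,0],[0,0,0],-0.35],[[0,0,0],[0,0,0],0.1],[[0,0,0],[0,0,0],0.1],[[0,0,0],[0,0,0],0.1]]' | grep -E 'tcp_pos|contact|width|gripper_f'
python3 -m crank '[[[0,0,0],[0,0,0],0.4],[[0,0,0],[0,0,0],0.6],[[0,0,0],[0,0,0],0.6],[[0,0,0],[0,0,0],0.6],[[0,0,0],[0,0,0],0.6]]' | grep -E 'tcp_pos|contact|width|gripper_f'
python3 - <<'E'
from h import *
c=cap('wrist');cv2.imwrite("pics/w7.png",cv2.resize(c["color"][120:330,180:460,::-1],None,fx=2.5,fy=2.5))
E
```

```text
tcp_pos: [0.4157, 0.12, 0.0699]
contact_force: [0.3, -0.0, -0.1]
gripper_width: 0.0593
tcp_pos: [0.4169, 0.1209, 0.072]
contact_force: [0.5, -0.5, -0.6]
gripper_width: 0.0423
gripper_force: 0.0
tcp_pos: [0.4169, 0.1209, 0.0718]
contact_force: [1.2, 0.9, 2.6]
gripper_width: 0.0347
gripper_force: 5.4
```

View pics/w7.png

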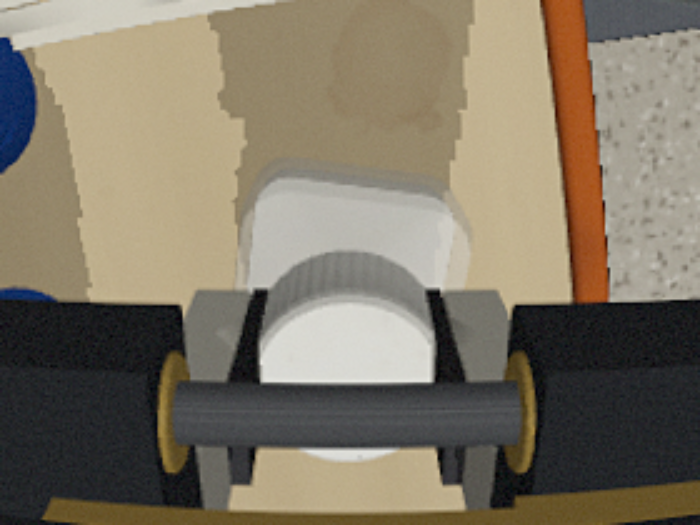

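The fingers stop at 34.7 mm against the sloping shoulder, which pushes them up. I'll test for a physical neck above it.

```bash
python3 -m crank '[[[0,0,0],[0,0,0],0],[[0,0,0],[0,0,0],0],[[0,0,0],[0,0,-0.7],0],[[0,0,0],[0,0,0],0],[[0,0,0],[0,0,0],0.5],[[0,0,0],[0,0,0],0.8],[[0,0,0],[0,0,0],1],[[0,0,0],[0,0,0],1]]' 6 | grep -E 'tcp_pos|contact|width|gripper_f'
python3 -m crank '[[[0,0,0],[0,0,0],1],[[0,0,0],[0,0,0],1],[[0,0,0],[0,0,0],1],[[0,0,0],[0,0,0],1]]' | grep -E 'tcp_pos|contact|width|gripper_f'
```

```text
tcp_pos: [0.4166, 0.1207, 0.0785]
contact_force: [0.3, 0.1, -0.8]
gripper_width: 0.0175
gripper_force: 0.0
tcp_pos: [0.4167, 0.1207, 0.0785]
contact_force: [-0.2, -0.5, 0.0]
gripper_width: 0.0004
gripper_force: 0.0
```

The fingers shut fully there, so the cap has no grip surface and I need the flats. I'll measure the blue bottle and the rack end exactly to choose a gripper angle that clears both.

```bash
python3 - <<'E'
from h import *
import pickle
D=pickle.load(open("d.pkl","rb"))
t=D["top"];W=world(t);W[t["range_z"]<=0]=-1
s=D["scene"];S=world(s);S[s["range_z"]<=0]=-1
def sel(W,x,y,z):
    P=W.reshape(-1,3); return P[(P[:,0]>x[0])&(P[:,0]<x[1])&(P[:,1]>y[0])&(P[:,1]<y[1])&(P[:,2]>z[0])&(P[:,2]<z[1])]
P=sel(W,(.49,.56),(.09,.18),(.095,.115));b=np.array(cv2.minEnclosingCircle(P[:,:2].astype(np.float32))[0]);print("blue3",b)
for z in np.arange(.06,.105,.008):
    Q=sel(W,(.49,.56),(.09,.18),(z-.004,z+.004)); print(z,len(Q),np.linalg.norm(Q[:,:2]-b,axis=1).max() if len(Q) else 0)
for nm,w in(("T",W),("S",S)):
    R=sel(w,(.36,.49),(.0,.07),(.04,.16)); print(nm,"rack",len(R),np.percentile(R,[1,50,99],axis=0))
R=sel(W,(.36,.49),(.0,.075),(.03,.16)); sq=np.array([.4172,.1213])
A=sel(W,(.38,.6),(.17,.26),(.06,.4))
for f in (-10,-18,-22,-26,-30,-34):
    c,sn=np.cos(np.radians(f)),np.sin(np.radians(f)); u=np.array([c,sn]);v=np.array([-sn,c])
    g=lambda Q:np.c_[(Q[:,:2]-sq)@u,(Q[:,:2]-sq)@v]*1000
    r_=g(R);a=g(A); o=r_[abs(r_[:,0])<97]; k=a[abs(a[:,0])<97]
    print(f,"blue",g(b[None]),"rack max perp",np.percentile(o[:,1],99),"analyser min",k[:,1].min() if len(k) else None)
E
python3 -m crank '[[[0,0,0],[0,0,-3],-1],[[0,0,0],[0,0,-3],-1],[[0,0,0],[0,0,0],-1],[[0,0,0],[0,0,0],-1],[[0,0,0],[0,0,0],-1],[[0,0,0],[0,0,0],-1],[[0,0,0],[0,0,0],-1],[[0,0,0],[0,0,0],-1]]' | grep -E 'tcp_pos|contact|width|gripper_f'
python3 - <<'E'
from h import *
t=cap("top");W=world(t);W[t["range_z"]<=0]=-1;P=W.reshape(-1,3)
P=P[(abs(P[:,0]-.4175)<.045)&(abs(P[:,1]-.12)<.045)&(P[:,2]>.015)&(P[:,2]<.05)]
print(len(P),cv2.minAreaRect((P[:,:2]*1000).astype(np.float32)))
E
```

```text
blue3 [0.52237403 0.13702141]
0.06 31 0.023831826683999018
0.068 50 0.02376415263320797
0.07600000000000001 103 0.022252424860840073
0.08400000000000002 59 0.018326723726417037
0.09200000000000003 19 0.014666203376885604
0.10000000000000003 59 0.014244928595845476
T rack 775 [[0.39627666 0.0005098  0.04239704]
 [0.43058325 0.0288616  0.08042557]
 [0.46620002 0.04464196 0.12567533]]
S rack 843 [[0.39534268 0.00087105 0.04096283]
 [0.41759384 0.03736931 0.079269  ]
 [0.46732788 0.04361199 0.12308464]]
-10 blue [[100.84621027  33.74584331]] rack max perp -71.4421833871893 analyser min 100.7214164612079
-18 blue [[95.16826822 47.45251088]] rack max perp -63.318906109017455 analyser min 105.96194014114894
-22 blue [[91.62632328 53.97552176]] rack max perp -58.36779437068019 analyser min 107.4938518888363
-26 blue [[87.63798409 60.23556931]] rack max perp -52.79912572051697 analyser min 108.50206439536544
-30 blue [[83.22268146 66.20215523]] rack max perp -46.978631740629254 analyser min 108.98166575074976
-34 blue [[78.40192629 71.8462109 ]] rack max perp -40.922163606328795 analyser min 107.90364153414389
tcp_pos: [0.4165, 0.1206, 0.1381]
contact_force: [-0.5, 0.0, 0.5]
gripper_width: 0.0587
gripper_force: 0.0
286 ((416.66497802734375, 118.95713806152344), (51.10675811767578, 56.72836685180664), 71.56888580322266)
```

```bash
python3 -m crank '[[[0,0,8],[0,0,0],-0.9],[[0,0,7.7],[0,0,0],-0.9],[[0,0,0],[0,0,0],-0.9],[[0,0,0],[0,0,0],-0.9],[[0,0,0],[0,0,0],-0.9]]' 20 | grep -E 'tcp_pos|contact|width|rot'
python3 g.py .4148 .1163 .039 -116
```

```text
tcp_pos: [0.4167, 0.1207, 0.1385]
eef_rot: [180.0, -0.0, -115.8]
contact_force: [-0.5, 0.2, -0.0]
gripper_width: 0.0832
t 27.8 pos [416.71 120.73 138.53] rot [ 180.     -0.   -115.81] w 83.2 f 0.0 cf [-0.51  0.22 -0.01]
turn wz 0.19 then shift cm [ 0.48 -0.02  9.95]
   or shift first cm [ 0.48 -0.02  9.95]
```

```bash
python3 -m crank '[[[0,0,0.2],[0.48,0,0],-0.9],[[0,0,0],[0,0,2.5],-0.9],[[0,0,0],[0,0,2.5],-0.9],[[0,0,0],[0,0,0],-0.9],[[0,0,0],[0,0,0],-0.9]]' 20 | grep -E 'tcp_pos|contact'
python3 -m crank '[[[0,0,0],[0,0,1],-0.9],[[0,0,0],[0,0,1],-0.9],[[0,0,0],[0,0,0],-0.9],[[0,0,0],[0,0,0],-0.9]]' | grep -E 'tcp_pos|contact'
python3 -m crank '[[[0,0,0],[0,0,1],-0.9],[[0,0,0],[0,0,1],-0.9],[[0,0,0],[0,0,0.9],-0.9],[[0,0,0],[0,0,0],-0.9],[[0,0,0],[0,0,0],-0.9]]' | grep -E 'tcp_pos|contact'
python3 g.py .4148 .1163 .039 -116
python3 - <<'E'
from h import *
c=cap('wrist');cv2.imwrite("pics/w8.png",c["color"][...,::-1])
E
```

```text
tcp_pos: [0.4145, 0.1161, 0.0888]
contact_force: [0.5, 1.1, 0.3]
tcp_pos: [0.4145, 0.1163, 0.0684]
contact_force: [0.4, 0.6, 0.3]
tcp_pos: [0.4144, 0.1162, 0.0391]
contact_force: [0.1, 0.2, 0.6]
t 29.2 pos [414.37 116.2   39.13] rot [ 179.97   -0.07 -116.18] w 83.1 f 0.0 cf [0.11 0.22 0.64]
turn wz -0.18 then shift cm [-0.03 -0.03  0.01]
   or shift first cm [-0.03 -0.03  0.01]
```

View pics/w8.png

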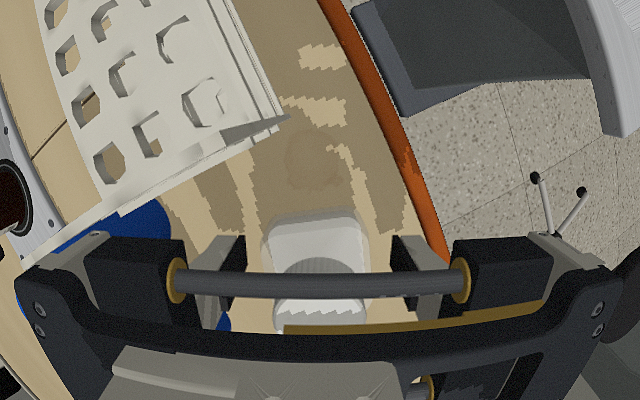

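No contact, and the body is clear. The square bottle at (318,270) sits between the pads, so I'll close and lift.

```bash
python3 -m crank '[[[0,0,0],[0,0,0],-0.4],[[0,0,0],[0,0,0],-0.1],[[0,0,0],[0,0,0],-0.1],[[0,0,0],[0,0,0],-0.1],[[0,0,0],[0,0,0],-0.1],[[0,0,0],[0,0,0],-0.1]]' 20 | grep -E 'tcp_pos|contact|width|gripper_f'
python3 -m crank '[[[0,0,0],[0,0,-1],-0.1],[[0,0,0],[0,0,-2],-0.1],[[0,0,0],[0,0,-3],-0.1],[[0,0,0],[0,0,-2],-0.1],[[0,0,0],[0,0,0],-0.1],[[0,0,0],[0,0,0],-0.1]]' | grep -E 'tcp_pos|contact|width|gripper_f'
python3 - <<'E'
from h import *
c=cap('wrist');cv2.imwrite("pics/w9.png",c["color"][...,::-1])
E
```

```text
tcp_pos: [0.4148, 0.1166, 0.0398]
contact_force: [-0.4, 0.4, 3.3]
gripper_width: 0.0584
gripper_force: 19.5
tcp_pos: [0.4145, 0.1165, 0.1201]
contact_force: [-0.2, 1.2, -1.6]
gripper_width: 0.0581
gripper_force: 19.5
```

View pics/w9.png

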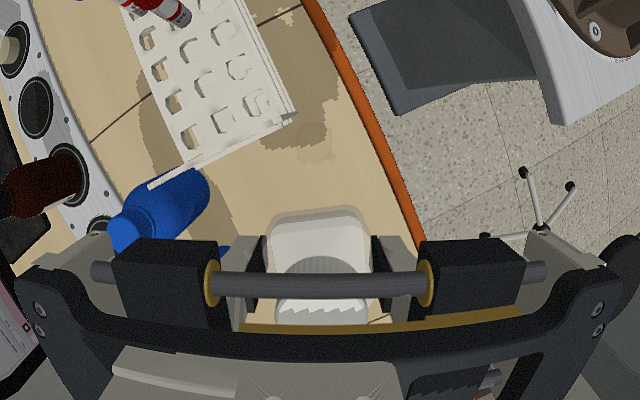

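The bottle is held upright at (318,265). I'll raise the grip force and carry it to c.

```bash
python3 -m crank '[[[0,0,0],[0,0,-3],0],[[0,0,0],[0,0,-4],0],[[0,0,0],[0,0,-4],0],[[0,0,0],[0,0,-2],0],[[0,0,0],[0,0,0],0],[[0,0,0],[0,0,0],0]]' 35
python3 g.py .638 -.1161 .25 -175.9
```

```text
time_s: 31.1
tcp_pos: [0.414, 0.1162, 0.2486]
eef_rot: [179.9, -0.1, -116.2]
contact_force: [-1.0, 0.1, -1.5]
gripper_width: 0.0582
gripper_force: 34.2
t 31.1 pos [414.05 116.22 248.55] rot [ 179.94   -0.06 -116.2 ] w 58.2 f 34.215247911633924 cf [-0.98  0.07 -1.52]
turn wz 59.7 then shift cm [-20.68 -24.77  -0.14]
   or shift first cm [ 10.96 -30.35  -0.14]
```

```bash
python3 -m crank '[[[0,0,0],[1,-2.8,0],0],[[0,0,0],[1.4,-3.9,0],0],[[0,0,0],[1.4,-3.9,0],0],[[0,0,0],[1.4,-3.9,0],0],[[0,0,0],[1.4,-3.9,0],0],[[0,0,0],[1.4,-3.9,0],0],[[0,0,0],[1.4,-3.9,0],0],[[0,0,0],[1.4,-3.9,0],0]]' >/dev/null
python3 -m crank '[[[0,0,8],[0,0,0],0],[[0,0,8],[0,0,0],0],[[0,0,8],[0,0,0],0],[[0,0,8],[0,0,0],0],[[0,0,8],[0,0,0],0],[[0,0,8],[0,0,0],0],[[0,0,8],[0,0,0],0],[[0,0,3.7],[0,0,0],0]]' >/dev/null
python3 -m crank '[[[0,0,0],[0,0,3],0],[[0,0,0],[0,0,4],0],[[0,0,0],[0,0,4],0],[[0,0,0],[0,0,2],0],[[0,0,0],[0,0,1],0],[[0,0,0],[0,0,0],0],[[0,0,0],[0,0,0],0],[[0,0,0],[0,0,0],0]]' | grep -E 'tcp_pos|contact'
python3 g.py .638 -.1161 .0515 -175.9
```

```text
tcp_pos: [0.6379, -0.1133, 0.1109]
contact_force: [-0.1, -0.0, -1.1]
t 33.5 pos [ 637.9  -113.3   110.88] rot [-179.99    0.12 -175.87] w 57.8 f 34.21482126927003 cf [-0.09 -0.   -1.13]
turn wz 0.03 then shift cm [ 0.01 -0.28  5.94]
   or shift first cm [ 0.01 -0.28  5.94]
```

The descent can't go on. With the grip this low, the gripper body (bottom at about z 0.09) would hit the brown bottle (0.115) standing on b. So: set the square bottle down on free table, shift brown to a for now, place square on c, then return brown to b.

```bash
python3 -m crank '[[[0,0,0],[0,0,-3],0],[[0,0,0],[0,0,-4],0],[[0,0,0],[0,0,-4],0],[[0,0,0],[0,0,-3],0],[[0,0,0],[2,-2.8,0],0],[[0,0,0],[2.6,-3.8,0],0],[[0,0,0],[2.6,-3.8,0],0],[[0,0,0],[2.6,-3.8,0],0]]' >/dev/null
python3 -m crank '[[[0,0,0],[2.6,-3.8,0],0],[[0,0,0],[2.6,-3.8,0],0],[[0,0,0],[2.6,-3.8,0],0],[[0,0,0],[2.6,-3.8,0],0],[[0,0,0],[0.8,-1.2,0],0],[[0,0,0],[0,0,3],0],[[0,0,0],[0,0,4],0],[[0,0,0],[0,0,4],0]]' >/dev/null
python3 -m crank '[[[0,0,0],[0,0,4],0],[[0,0,0],[0,0,2],0],[[0,0,0],[0,0,1.5],0],[[0,0,0],[0,0,0],0],[[0,0,0],[0,0,0],0],[[0,0,0],[0,0,0],0],[[0,0,0],[0,0,0],0]]'| grep -E 'tcp_pos|contact'
python3 g.py .45 -.43 .041 -175.9
```

```text
tcp_pos: [0.4504, -0.434, 0.0661]
contact_force: [-0.3, 1.1, -0.5]
t 35.8 pos [ 450.35 -433.97   66.11] rot [-179.92    0.12 -175.87] w 58.2 f 34.214942038524896 cf [-0.28  1.07 -0.49]
turn wz 0.03 then shift cm [0.01 0.4  2.51]
   or shift first cm [0.01 0.4  2.51]
```

```bash
python3 -m crank '[[[0,0,0],[0,0,1.2],0],[[0,0,0],[0,0,1],0],[[0,0,0],[0,0,0],0],[[0,0,0],[0,0,0],0],[[0,0,0],[0,0,0],0]]'| grep -E 'tcp_pos|contact'
python3 -m crank '[[[0,0,0],[0,0,0.2],0],[[0,0,0],[0,0,0],0],[[0,0,0],[0,0,0],0]]'| grep -E 'tcp_pos|contact'
python3 -m crank '[[[0,0,0],[0,0,0.15],0],[[0,0,0],[0,0,0],0],[[0,0,0],[0,0,0],0]]'| grep -E 'tcp_pos|contact'
python3 -m crank '[[[0,0,0],[0,0,0.15],0],[[0,0,0],[0,0,0],0],[[0,0,0],[0,0,0],0]]'| grep -E 'tcp_pos|contact'
```

```text
tcp_pos: [0.4496, -0.4337, 0.0425]
contact_force: [0.9, -0.8, -1.1]
tcp_pos: [0.4496, -0.4336, 0.0407]
contact_force: [-0.6, -0.6, -1.0]
tcp_pos: [0.4497, -0.4337, 0.0398]
contact_force: [-1.6, 1.2, 5.8]
tcp_pos: [0.4498, -0.4338, 0.0397]
contact_force: [-4.3, 5.4, 17.0]
```

```bash
python3 -m crank '[[[0,0,0],[0,0,-0.2],0],[[0,0,0],[0,0,0],-0.7],[[0,0,0],[0,0,0],-0.7],[[0,0,0],[0,0,0],-0.7],[[0,0,0],[0,0,0],-0.7],[[0,0,0],[0,0,0],-0.7]]'| grep -E 'tcp_pos|contact|width'
python3 -m crank '[[[0,0,0],[0,0,-1.5],-0.6],[[0,0,0],[0,0,-3],-0.45],[[0,0,0],[0,0,-4],-0.45],[[0,0,0],[0,0,-4.5],-0.45],[[0,0,0],[0,0,-4.5],-0.45],[[0,0,0],[0,0,-3.5],-0.45],[[0,0,0],[-2,4,0],-0.45],[[0,0,0],[-2,4.4,0],-0.45]]' >/dev/null
python3 -m crank '[[[0,0,0],[-2,4.4,0],-0.45],[[0,0,0],[-2,4.4,0],-0.45],[[0,0,0],[-2,4.4,0],-0.45],[[0,0,0],[-2,4.4,0],-0.45],[[0,0,0],[-2,4.4,0],-0.45],[[0,0,0],[-2,4.4,0],-0.45],[[0,0,0],[-2,4.4,0],-0.45],[[0,0,0],[0,0,0],-0.45]]' >/dev/null
python3 g.py .6355 -.0265 .073 -175.9
python3 - <<'E'
from h import *
t=cap("top");W=world(t);W[t["range_z"]<=0]=-1;P=W.reshape(-1,3)
Q=P[(abs(P[:,0]-.45)<.06)&(abs(P[:,1]+.434)<.06)]
q=Q[(Q[:,2]>.063)&(Q[:,2]<.078)]; print("cap",cv2.minEnclosingCircle(q[:,:2].astype(np.float32)))
q=Q[(Q[:,2]>.015)&(Q[:,2]<.05)];print(len(q),cv2.minAreaRect((q[:,:2]*1000).astype(np.float32)))
E
```

```text
tcp_pos: [0.4495, -0.4336, 0.0393]
contact_force: [0.5, -0.3, 0.3]
gripper_width: 0.0746
t 39.4 pos [602.55 -25.02 249.08] rot [ 179.98    0.02 -175.63] w 63.5 f 0.0 cf [-0.41 -0.18  0.72]
turn wz 0.27 then shift cm [-3.28 -0.38 17.61]
   or shift first cm [-3.27 -0.4  17.61]
cap ((0.45616185665130615, -0.4314854145050049), 0.02035442180931568)
356 ((456.021484375, -431.3563232421875), (56.499847412109375, 56.5963020324707), 10.808381080627441)
```

The square bottle now stands at (0.456, −0.4315), with its flats turned 10.8°. Now brown from b to a.

```bash
python3 -m crank '[[[0,0,0.2],[-3.25,-0.4,0],-0.45],[[0,0,0],[0,0,3.5],-0.45],[[0,0,0],[0,0,4.5],-0.45],[[0,0,0],[0,0,4],-0.45],[[0,0,0],[0,0,1],-0.45],[[0,0,0],[0,0,0],-0.45],[[0,0,0],[0,0,0],-0.45],[[0,0,0],[0,0,0],-0.45]]' 20 >/dev/null
python3 g.py .6355 -.0265 .073 -175.9
```

```text
t 40.25 pos [635.09 -31.35 122.14] rot [ 179.99    0.22 -176.07] w 63.3 f 0.0 cf [-1.11  0.22  0.67]
turn wz -0.17 then shift cm [-0.08  0.48  4.91]
   or shift first cm [-0.07  0.48  4.91]
```

```bash
python3 -m crank '[[[0,0,0],[0,0.5,0.5],-0.45],[[0,0,0],[0,0,2],-0.45],[[0,0,0],[0,0,2],-0.45],[[0,0,0],[0,0,0.4],-0.45],[[0,0,0],[0,0,0],-0.45],[[0,0,0],[0,0,0],-0.45]]' | grep -E 'tcp_pos|contact'
python3 -m crank '[[[0,0,0],[0,0,0],0],[[0,0,0],[0,0,0],0.2],[[0,0,0],[0,0,0],0.2],[[0,0,0],[0,0,0],0.2],[[0,0,0],[0,0,0],0.2]]'| grep -E 'tcp_pos|contact|width|gripper_f'
python3 -m crank '[[[0,0,0],[0,0,-1],0.2],[[0,0,0],[0,0,-1.5],0.2],[[0,0,0],[0,2.5,0],0.2],[[0,0,0],[0,3,0],0.2],[[0,0,0],[0,2.5,0],0.2],[[0,0,0],[0,1,0],0.2],[[0,0,0],[0,0,0],0.2],[[0,0,0],[0,0,0],0.2]]'| grep -E 'tcp_pos|contact|width|gripper_f'
python3 g.py .6302 .0638 .0735 -175.9
```

```text
tcp_pos: [0.6341, -0.0261, 0.0717]
contact_force: [0.8, 0.2, -0.3]
tcp_pos: [0.6337, -0.0262, 0.0712]
contact_force: [-0.2, 2.5, 4.8]
gripper_width: 0.0472
gripper_force: 20.0
tcp_pos: [0.627, 0.0631, 0.0955]
contact_force: [-0.0, 0.4, -2.1]
gripper_width: 0.0466
gripper_force: 20.0
t 42.15 pos [626.96  63.1   95.5 ] rot [-179.99   -0.03 -176.07] w 46.6 f 19.986886099541152 cf [-0.04  0.44 -2.06]
turn wz -0.17 then shift cm [-0.33  0.05  2.2 ]
   or shift first cm [-0.33  0.05  2.2 ]
```

```bash
python3 -m crank '[[[0,0,0],[-0.2,0,1],0.2],[[0,0,0],[0,0,1],0.2],[[0,0,0],[0,0,0.2],0.2],[[0,0,0],[0,0,0],0.2],[[0,0,0],[0,0,0],0.2]]'| grep -E 'tcp_pos|contact'
python3 -m crank '[[[0,0,0],[0,0,0.15],0.2],[[0,0,0],[0,0,0],0.2],[[0,0,0],[0,0,0],0.2]]'| grep -E 'tcp_pos|contact'
python3 -m crank '[[[0,0,0],[0,0,0.15],0.2],[[0,0,0],[0,0,0],0.2],[[0,0,0],[0,0,0],0.2]]'| grep -E 'tcp_pos|contact'
```

```text
tcp_pos: [0.6292, 0.0633, 0.0734]
contact_force: [0.5, 0.0, -2.8]
tcp_pos: [0.6292, 0.0636, 0.0722]
contact_force: [0.0, -0.3, -2.5]
tcp_pos: [0.6297, 0.0637, 0.0712]
contact_force: [-0.0, 0.8, 3.4]
```

```bash
python3 -m crank '[[[0,0,0],[0,0,0],-0.3],[[0,0,0],[0,0,0],-0.3],[[0,0,0],[0,0,0],-0.3],[[0,0,0],[0,0,0],-0.3]]'| grep -E 'contact|width'
python3 -m crank '[[[0,0,0],[0,0,-1.5],-0.3],[[0,0,0],[0,0,-3],-0.3],[[0,0,0],[0,0,-4],-0.3],[[0,0,0],[0,0,-4.5],-0.3],[[0,0,0],[0,0,-4],-0.7],[[0,0,0],[1.5,-4,0],-0.7],[[0,0,0],[1.7,-4.5,0],-0.7],[[0,0,0],[1.7,-4.5,0],-0.7]]' >/dev/null
python3 -m crank '[[[0,0,0],[1.7,-4.5,0],-0.7],[[0,0,0],[1.7,-4.5,0],-0.7],[[0,0,0],[1.7,-4.5,0],-0.7],[[0,0,0],[1.7,-4.5,0],-0.7],[[0,0,0],[1.7,-4.5,0],-0.7],[[0,0,0],[1.7,-4.5,0],-0.7],[[0,0,0],[1.7,-4.5,0],-0.7],[[0,0,0],[1.7,-4.2,0],-0.7]]' >/dev/null
python3 -m crank '[[[0,0,-6.7],[0,0,0],-0.7],[[0,0,0],[0,0,0],-0.7],[[0,0,0],[0,0,0],-0.7]]' >/dev/null
python3 g.py .456 -.4315 .0395 -169.2; python3 chk.py t9.png
```

```text
contact_force: [-0.2, -0.3, -0.3]
gripper_width: 0.0571
t 45.55 pos [ 477.78 -434.68  240.37] rot [ 179.98   -0.01 -169.56] w 74.3 f 0.0 cf [-0.01 -0.1  -0.37]
turn wz -0.36 then shift cm [ 2.08  0.72 20.09]
   or shift first cm [ 2.08  0.71 20.09]
d cup off mm [-0.13043575  2.32787271] rad 19.535740837454796 z 0.05759569536805078
```

```bash
python3 -m crank '[[[0,0,-0.3],[2.1,0.7,0],-0.7],[[0,0,0],[0,0,3.5],-0.7],[[0,0,0],[0,0,4.5],-0.7],[[0,0,0],[0,0,4],-0.7],[[0,0,0],[0,0,2],-0.7],[[0,0,0],[0,0,0],-0.7],[[0,0,0],[0,0,0],-0.7],[[0,0,0],[0,0,0],-0.7]]' 25 >/dev/null
python3 g.py .456 -.4315 .0395 -169.2
```

```text
t 46.4 pos [ 457.31 -432.15  102.56] rot [-179.88    0.12 -169.05] w 74.5 f 0.0 cf [-0.22 -0.1   0.08]
turn wz 0.15 then shift cm [0.12 0.09 6.31]
   or shift first cm [0.12 0.09 6.31]
```

```bash
python3 -m crank '[[[0,0,0],[0.1,0.05,2],-0.7],[[0,0,0],[0,0,2.5],-0.7],[[0,0,0],[0,0,1.2],-0.7],[[0,0,0],[0,0,0.4],-0.7],[[0,0,0],[0,0,0],-0.7],[[0,0,0],[0,0,0],-0.7]]' | grep -E 'tcp_pos|contact'
python3 -m crank '[[[0,0,0],[0,0,0],-0.3],[[0,0,0],[0,0,0],-0.1],[[0,0,0],[0,0,0],-0.1],[[0,0,0],[0,0,0],-0.1],[[0,0,0],[0,0,0],-0.1]]'| grep -E 'tcp_pos|contact|width|gripper_f'
python3 -m crank '[[[0,0,0],[0,0,-1],-0.1],[[0,0,0],[0,0,-3],-0.1],[[0,0,0],[0,0,-4],-0.1],[[0,0,0],[0,0,-4.5],-0.1],[[0,0,0],[0,0,-4.5],-0.1],[[0,0,0],[0,0,-3.5],-0.1],[[0,0,0],[0,0,0],-0.1],[[0,0,0],[0,0,0],-0.1]]'| grep -E 'tcp_pos|contact|width|gripper_f'
python3 g.py .643 -.1157 .25 -175.9
```

```text
tcp_pos: [0.4556, -0.4321, 0.0408]
contact_force: [-0.5, 0.4, 0.2]
tcp_pos: [0.4551, -0.4318, 0.0401]
contact_force: [-0.2, 0.7, 5.6]
gripper_width: 0.0563
gripper_force: 24.9
tcp_pos: [0.4549, -0.4315, 0.2458]
contact_force: [0.1, -0.1, -1.4]
gripper_width: 0.0562
gripper_force: 24.9
t 48.3 pos [ 454.88 -431.48  245.78] rot [-179.95    0.11 -169.1 ] w 56.2 f 24.90070502195863 cf [ 0.09 -0.1  -1.41]
turn wz 6.8 then shift cm [-21.02  30.15  -0.42]
   or shift first cm [-24.45  27.45  -0.42]
```

```bash
python3 -m crank '[[[0,0,6.8],[0,0,0],-0.1],[[0,0,0],[-2,2.8,0],-0.1],[[0,0,0],[-2.6,3.7,0],-0.1],[[0,0,0],[-2.6,3.7,0],-0.1],[[0,0,0],[-2.6,3.7,0],-0.1],[[0,0,0],[-2.6,3.7,0],-0.1],[[0,0,0],[-2.6,3.7,0],-0.1],[[0,0,0],[-2.6,3.7,0],-0.1]]' >/dev/null
python3 -m crank '[[[0,0,0],[-2.6,3.7,0],-0.1],[[0,0,0],[-1.4,1.5,0],-0.1],[[0,0,0],[0,0,3],-0.1],[[0,0,0],[0,0,4],-0.1],[[0,0,0],[0,0,4],-0.1],[[0,0,0],[0,0,2],-0.1],[[0,0,0],[0,0,0],-0.1],[[0,0,0],[0,0,0],-0.1]]' >/dev/null
python3 g.py .643 -.1157 .052 -175.9
```

```text
t 49.9 pos [ 648.37 -115.33  114.19] rot [-179.98   -0.1  -175.89] w 56.3 f 24.90095858433847 cf [0.65 0.69 0.33]
turn wz 0.01 then shift cm [0.54 0.   6.22]
   or shift first cm [0.54 0.   6.22]
```

```bash
python3 -m crank '[[[0,0,0],[0.5,0,2],-0.1],[[0,0,0],[0,0,2.5],-0.1],[[0,0,0],[0,0,1],-0.1],[[0,0,0],[0,0,0.3],-0.1],[[0,0,0],[0,0,0],-0.1],[[0,0,0],[0,0,0],-0.1],[[0,0,0],[0,0,0],-0.1]]' | grep -E 'tcp_pos|contact'
python3 -m crank '[[[0,0,0],[0,0,0.2],-0.1],[[0,0,0],[0,0,0],-0.1],[[0,0,0],[0,0,0],-0.1]]'| grep -E 'tcp_pos|contact'
python3 -m crank '[[[0,0,0],[0,0,0.15],-0.1],[[0,0,0],[0,0,0],-0.1],[[0,0,0],[0,0,0],-0.1]]'| grep -E 'tcp_pos|contact'
python3 -m crank '[[[0,0,0],[0,0,0.15],-0.1],[[0,0,0],[0,0,0],-0.1],[[0,0,0],[0,0,0],-0.1]]'| grep -E 'tcp_pos|contact'
```

```text
tcp_pos: [0.6444, -0.1152, 0.0578]
contact_force: [0.0, 0.4, -1.4]
tcp_pos: [0.6436, -0.1153, 0.0546]
contact_force: [-0.1, 0.2, 0.4]
tcp_pos: [0.6436, -0.1153, 0.0529]
contact_force: [-0.0, -1.3, -1.0]
tcp_pos: [0.6436, -0.1153, 0.0515]
contact_force: [0.3, -0.1, -0.3]
```

```bash
python3 -m crank '[[[0,0,0],[0.1,0,0.15],-0.1],[[0,0,0],[0,0,0],-0.1],[[0,0,0],[0,0,0],-0.1]]'| grep -E 'tcp_pos|contact'
python3 -m crank '[[[0,0,0],[0,0,0.15],-0.1],[[0,0,0],[0,0,0],-0.1],[[0,0,0],[0,0,0],-0.1]]'| grep -E 'tcp_pos|contact'
```

```text
tcp_pos: [0.6427, -0.1153, 0.0501]
contact_force: [1.5, 0.2, -1.8]
tcp_pos: [0.6428, -0.1153, 0.0501]
contact_force: [-4.6, 1.4, 10.9]
```

```bash
python3 -m crank '[[[0,0,0],[0,0,-0.15],-0.1],[[0,0,0],[0,0,0],-0.5],[[0,0,0],[0,0,0],-0.5],[[0,0,0],[0,0,0],-0.5],[[0,0,0],[0,0,0],-0.5]]'| grep -E 'tcp_pos|contact|width'
python3 -m crank '[[[0,0,0],[0,0,-1.5],-0.5],[[0,0,0],[0,0,-3],-0.45],[[0,0,0],[0,0,-4],-0.45],[[0,0,0],[0,0,-4],-0.45],[[0,0,0],[0,0,-2.5],-0.45],[[0,0,0],[4,0,0],-0.45],[[0,0,0],[4,0,0],-0.45],[[0,0,0],[0,0,0],-0.45]]' >/dev/null
cat > b.py <<'E'
from h import *
t=cap("top");W=world(t);W[t["range_z"]<=0]=-1;P=W.reshape(-1,3)
q=P[(abs(P[:,0]-.63)<.03)&(abs(P[:,1]-.064)<.03)&(abs(P[:,2]-.115)<.008)]
print(len(q),"brown at a",cv2.minEnclosingCircle(q[:,:2].astype(np.float32)) if len(q) else "")
E
python3 b.py; python3 chk.py t10.png; python3 g.py .63 .0638 .2 -175.9
```

```text
tcp_pos: [0.6426, -0.1153, 0.0498]
contact_force: [0.3, 0.4, -0.0]
gripper_width: 0.0655
0 brown at a 
t 53.5 pos [ 562.54 -121.21  201.99] rot [-179.99    0.14 -175.88] w 63.6 f 0.0 cf [ 0.63 -0.13  0.52]
turn wz 0.02 then shift cm [-8.05 17.97  0.2 ]
   or shift first cm [-8.06 17.97  0.2 ]
```

```bash
python3 -m crank '[[[0,0,0],[3.5,-4,0],-0.45],[[0,0,0],[4,-4,0],-0.45],[[0,0,0],[4,-4,0],-0.45],[[0,0,0],[0,0,0],-0.45],[[0,0,0],[0,0,0],-0.45]]' >/dev/null
python3 b.py; python3 chk.py t11.png; python3 g.py .63 .0638 .2 -175.9
```

```text
112 brown at a ((0.6316429972648621, 0.06311994045972824), 0.013872180134057999)
c square off mm [0.00698042 0.83987511] rad 20.501844584941864 z 0.08014447950206575
d cup off mm [-0.04609518  1.74173553] rad 19.770698621869087 z 0.05762757817644862
t 54.1 pos [ 468.35 -236.51  200.43] rot [-179.98    0.04 -175.88] w 63.7 f 0.0 cf [-0.87 -0.79  0.69]
turn wz 0.02 then shift cm [-18.27  28.8    0.04]
   or shift first cm [-18.28  28.79   0.04]
```

View pics/t11.png

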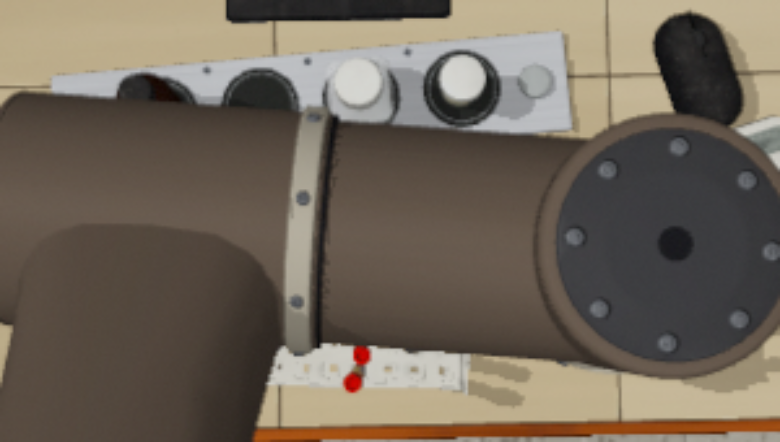

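The picture shows brown at (140,90) on a, b empty, square centred on c at (358,85) and cup on d at (462,80). I'll raise the tool, then bring brown from a back to b.

```bash
python3 -m crank '[[[0,0,0],[0,0,-4],-0.45],[[0,0,0],[0,0,-1],-0.45],[[0,0,0],[-2.6,4.2,0],-0.45],[[0,0,0],[-2.6,4.2,0],-0.45],[[0,0,0],[-2.6,4.2,0],-0.45],[[0,0,0],[-2.6,4.2,0],-0.45],[[0,0,0],[-2.6,4.2,0],-0.45],[[0,0,0],[-2.6,4.2,0],-0.45]]' 20 >/dev/null
python3 -m crank '[[[0,0,0],[-2.6,3.5,0],-0.45],[[0,0,0],[0,0,3],-0.45],[[0,0,0],[0,0,4.5],-0.45],[[0,0,0],[0,0,4],-0.45],[[0,0,0],[0,0,1],-0.45],[[0,0,0],[0,0,0],-0.45],[[0,0,0],[0,0,0],-0.45],[[0,0,0],[0,0,0],-0.45]]' >/dev/null
python3 g.py .6312 .0633 .0715 -175.9
```

```text
t 55.7 pos [629.69  63.34 127.54] rot [ 179.95    0.22 -175.86] w 63.2 f 0.0 cf [-0.02 -0.34  0.92]
turn wz 0.04 then shift cm [-0.15 -0.01  5.6 ]
   or shift first cm [-0.15 -0.01  5.6 ]
```

```bash
python3 -m crank '[[[0,0,0],[-0.1,0,2],-0.45],[[0,0,0],[0,0,2],-0.45],[[0,0,0],[0,0,1.1],-0.45],[[0,0,0],[0,0,0.4],-0.45],[[0,0,0],[0,0,0],-0.45],[[0,0,0],[0,0,0],-0.45]]' | grep -E 'tcp_pos|contact'
python3 -m crank '[[[0,0,0],[0,0,0],0],[[0,0,0],[0,0,0],0.2],[[0,0,0],[0,0,0],0.2],[[0,0,0],[0,0,0],0.2],[[0,0,0],[0,0,0],0.2]]'| grep -E 'tcp_pos|contact|width|gripper_f'
python3 -m crank '[[[0,0,0],[0,0,-1],0.2],[[0,0,0],[0,0,-1.5],0.2],[[0,0,0],[0,-2.5,0],0.2],[[0,0,0],[0,-3,0],0.2],[[0,0,0],[0,-2.5,0],0.2],[[0,0,0],[0,-1,0],0.2],[[0,0,0],[0,0,0],0.2],[[0,0,0],[0,0,0],0.2]]'| grep -E 'tcp_pos|contact|width|gripper_f'
python3 g.py .6367 -.026 .0735 -175.9
```

```text
tcp_pos: [0.6299, 0.063, 0.0712]
contact_force: [-0.5, 0.4, 0.2]
tcp_pos: [0.6295, 0.0631, 0.0706]
contact_force: [-2.0, 1.8, 4.4]
gripper_width: 0.0465
gripper_force: 20.0
tcp_pos: [0.6355, -0.0268, 0.095]
contact_force: [0.4, -0.4, -2.2]
gripper_width: 0.0471
gripper_force: 20.0
t 57.6 pos [635.48 -26.78  95.02] rot [ 179.99   -0.02 -175.92] w 47.1 f 19.98725084017053 cf [ 0.37 -0.38 -2.18]
turn wz -0.02 then shift cm [-0.13  0.07  2.15]
   or shift first cm [-0.13  0.07  2.15]
```

```bash
python3 -m crank '[[[0,0,0],[0,0.1,1],0.2],[[0,0,0],[0,0,1],0.2],[[0,0,0],[0,0,0.2],0.2],[[0,0,0],[0,0,0],0.2],[[0,0,0],[0,0,0],0.2]]'| grep -E 'tcp_pos|contact'
python3 -m crank '[[[0,0,0],[0,0,0.15],0.2],[[0,0,0],[0,0,0],0.2],[[0,0,0],[0,0,0],0.2]]'| grep -E 'tcp_pos|contact'
python3 -m crank '[[[0,0,0],[0,0,0.15],0.2],[[0,0,0],[0,0,0],0.2],[[0,0,0],[0,0,0],0.2]]'| grep -E 'tcp_pos|contact'
```

```text
tcp_pos: [0.6356, -0.0257, 0.0729]
contact_force: [0.3, 0.2, -1.3]
tcp_pos: [0.6357, -0.026, 0.0718]
contact_force: [0.2, 0.2, -1.8]
tcp_pos: [0.636, -0.0259, 0.0706]
contact_force: [-0.3, -0.2, 3.0]
```

```bash
python3 -m crank '[[[0,0,0],[0,0,0],-0.3],[[0,0,0],[0,0,0],-0.3],[[0,0,0],[0,0,0],-0.3],[[0,0,0],[0,0,0],-0.3]]'| grep -E 'contact|width'
python3 -m crank '[[[0,0,0],[0,0,-1.5],-0.3],[[0,0,0],[0,0,-3],-0.3],[[0,0,0],[0,0,-4],-0.3],[[0,0,0],[0,0,-4.5],-0.3],[[0,0,0],[0,0,-4],-0.45],[[0,0,0],[0,0,-3],-0.45],[[0,0,0],[2.5,-4,0],-0.45],[[0,0,0],[2.6,-4.2,0],-0.45]]' >/dev/null
python3 -m crank '[[[0,0,0],[2.6,-4.2,0],-0.45],[[0,0,0],[2.6,-4.2,0],-0.45],[[0,0,0],[2.6,-4.2,0],-0.45],[[0,0,0],[2.2,-3,0],-0.45],[[0,0,0],[0,0,0],-0.45],[[0,0,0],[0,0,0],-0.45]]' >/dev/null
python3 g.py .499 -.279 .134 -175.9
```

```text
contact_force: [-0.2, 0.1, -0.2]
gripper_width: 0.0571
t 60.5 pos [ 501.48 -274.93  270.14] rot [ 180.      0.01 -176.  ] w 63.2 f 0.0 cf [ 0.18  1.13 -0.14]
turn wz -0.1 then shift cm [ 0.28 -0.39 13.61]
   or shift first cm [ 0.28 -0.39 13.61]
```

```bash
python3 - <<'E'
from h import *
c=cap("scene");S=world(c);S[c["range_z"]<=0]=-1;P=S.reshape(-1,3)
q=P[(abs(P[:,0]-.4996)<.035)&(abs(P[:,1]+.279)<.035)&(abs(P[:,2]-.181)<.008)]
print(len(q),q.mean(0),cv2.minEnclosingCircle(q[:,:2].astype(np.float32)))
E
python3 -m crank '[[[0,0,0],[0.28,-0.4,2],-0.45],[[0,0,0],[0,0,2],-0.45],[[0,0,0],[0,0,0],-0.45],[[0,0,0],[0,0,0],-0.45]]'| grep -E 'tcp_pos|contact'
```

```text
207 [ 0.49508558 -0.28174749  0.17859315] ((0.49823758006095886, -0.2802826166152954), 0.019282208755612373)
tcp_pos: [0.5001, -0.2777, 0.2302]
contact_force: [0.2, 0.4, 0.4]
```

The tall bottle is unmoved. I'll descend and grip it.

```bash
python3 -m crank '[[[0,0,0],[0.05,-0.1,2.5],-0.45],[[0,0,0],[0,0,3],-0.45],[[0,0,0],[0,0,2.5],-0.45],[[0,0,0],[0,0,1.4],-0.45],[[0,0,0],[0,0,0.3],-0.45],[[0,0,0],[0,0,0],-0.45],[[0,0,0],[0,0,0],-0.45]]' 25| grep -E 'tcp_pos|contact'
python3 -m crank '[[[0,0,0],[0,0,0],0],[[0,0,0],[0,0,0],0.2],[[0,0,0],[0,0,0],0.2],[[0,0,0],[0,0,0],0.2],[[0,0,0],[0,0,0],0.2]]'| grep -E 'tcp_pos|contact|width|gripper_f'
python3 -m crank '[[[0,0,0],[0,0,-1],0.2],[[0,0,0],[0,0,-2],0.2],[[0,0,0],[0,0,-3.5],0.2],[[0,0,0],[0,0,-4],0.2],[[0,0,0],[0,0,-3.5],0.2],[[0,0,0],[0,0,-1.5],0.2],[[0,0,0],[0,0,0],0.2],[[0,0,0],[0,0,0],0.2]]'| grep -E 'tcp_pos|contact|width|gripper_f'
python3 g.py .6302 .0638 .29 -175.9
```

```text
tcp_pos: [0.5002, -0.2795, 0.1346]
contact_force: [-0.4, 0.0, 1.0]
tcp_pos: [0.4995, -0.2797, 0.1337]
contact_force: [-1.5, -0.4, 4.6]
gripper_width: 0.0464
gripper_force: 25.0
tcp_pos: [0.4985, -0.279, 0.2872]
contact_force: [-0.7, -0.1, -2.4]
gripper_width: 0.0465
gripper_force: 25.0
t 62.95 pos [ 498.49 -278.96  287.22] rot [ 179.94   -0.05 -175.9 ] w 46.5 f 24.971615164540708 cf [-0.7  -0.14 -2.4 ]
turn wz -0.0 then shift cm [-15.59  33.25  -0.28]
   or shift first cm [-15.59  33.25  -0.28]
```

```bash
python3 -m crank '[[[0,0,0],[-0.7,1.5,0],0.2],[[0,0,0],[-1.4,3,0],0.2],[[0,0,0],[-1.5,3.3,0],0.2],[[0,0,0],[-1.5,3.3,0],0.2],[[0,0,0],[-1.5,3.3,0],0.2],[[0,0,0],[-1.5,3.3,0],0.2],[[0,0,0],[-1.5,3.3,0],0.2],[[0,0,0],[-1.5,3.3,0],0.2]]' >/dev/null
python3 -m crank '[[[0,0,0],[-1.5,3.3,0],0.2],[[0,0,0],[-1.4,3,0],0.2],[[0,0,0],[-1.1,2,0],0.2],[[0,0,0],[-0.4,0.6,0],0.2],[[0,0,0],[0,0,0],0.2],[[0,0,0],[0,0,0],0.2],[[0,0,0],[0,0,0],0.2]]' >/dev/null
python3 g.py .6302 .0638 .145 -175.9
```

```text
t 64.45 pos [629.46  61.8  287.98] rot [-179.99   -0.02 -175.95] w 46.6 f 24.971958585083485 cf [-0.35 -0.42 -1.84]
turn wz -0.05 then shift cm [-0.09  0.19 14.3 ]
   or shift first cm [-0.09  0.19 14.3 ]
```

```bash
python3 -m crank '[[[0,0,0],[-0.1,0.2,2],0.2],[[0,0,0],[0,0,3],0.2],[[0,0,0],[0,0,3],0.2],[[0,0,0],[0,0,2.5],0.2],[[0,0,0],[0,0,1.5],0.2],[[0,0,0],[0,0,0.7],0.2],[[0,0,0],[0,0,0],0.2],[[0,0,0],[0,0,0],0.2]]' | grep -E 'tcp_pos|contact'
python3 -m crank '[[[0,0,0],[0,0,0.7],0.2],[[0,0,0],[0,0,0.2],0.2],[[0,0,0],[0,0,0],0.2],[[0,0,0],[0,0,0],0.2],[[0,0,0],[0,0,0],0.2]]' | grep -E 'tcp_pos|contact'
python3 g.py .6302 .0638 .1437 -175.9
```

```text
tcp_pos: [0.6313, 0.0647, 0.1622]
contact_force: [-0.6, 0.4, -2.2]
tcp_pos: [0.6309, 0.065, 0.1523]
contact_force: [0.2, 0.2, -0.4]
t 65.75 pos [630.86  65.03 152.27] rot [ 180.      0.02 -175.88] w 46.7 f 24.971934598870575 cf [ 0.18  0.22 -0.44]
turn wz 0.02 then shift cm [ 0.07 -0.12  0.86]
   or shift first cm [ 0.07 -0.12  0.86]
```

```bash
python3 -m crank '[[[0,0,0],[0,-0.1,0.4],0.2],[[0,0,0],[0,0,0.25],0.2],[[0,0,0],[0,0,0],0.2],[[0,0,0],[0,0,0],0.2]]' | grep -E 'tcp_pos|contact'
python3 -m crank '[[[0,0,0],[0,0,0.15],0.2],[[0,0,0],[0,0,0],0.2],[[0,0,0],[0,0,0],0.2]]'| grep -E 'tcp_pos|contact'
python3 -m crank '[[[0,0,0],[0,0,0.15],0.2],[[0,0,0],[0,0,0],0.2],[[0,0,0],[0,0,0],0.2]]'| grep -E 'tcp_pos|contact'
```

```text
tcp_pos: [0.6308, 0.0639, 0.1454]
contact_force: [-0.1, 0.5, -2.0]
tcp_pos: [0.6308, 0.0639, 0.144]
contact_force: [0.6, -0.6, -2.1]
tcp_pos: [0.6313, 0.064, 0.1437]
contact_force: [-1.8, 1.2, 5.9]
```

Contact at the expected height. I'll release, rise above the cap, back away and check.

```bash
python3 -m crank '[[[0,0,0],[0,0,-0.1],0.2],[[0,0,0],[0,0,0],-0.35],[[0,0,0],[0,0,0],-0.35],[[0,0,0],[0,0,0],-0.35],[[0,0,0],[0,0,0],-0.35],[[0,0,0],[0,0,0],-0.35]]'| grep -E 'contact|width'
python3 -m crank '[[[0,0,0],[0,0,-1.5],-0.35],[[0,0,0],[0,0,-3],-0.35],[[0,0,0],[0,0,-4],-0.35],[[0,0,0],[0,0,-4],-0.35],[[0,0,0],[0,0,-2],-0.35],[[0,0,0],[2.5,-3.8,0],-0.35],[[0,0,0],[2.5,-3.8,0],-0.35],[[0,0,0],[2.5,-3.8,0],-0.35]]' >/dev/null
python3 -m crank '[[[0,0,0],[2.5,-3.8,0],-0.35],[[0,0,0],[2.5,-3.8,0],-0.35],[[0,0,0],[2.5,-3.8,0],-0.35],[[0,0,0],[1.5,-3.8,0],-0.35],[[0,0,0],[1.5,-3.8,0],-0.35],[[0,0,0],[0,-3.8,0],-0.35],[[0,0,0],[0,-3.8,0],-0.35],[[0,0,0],[0,0,0],-0.35]]' | grep -E 'tcp_pos|contact'
python3 -m crank '[[[0,0,0],[0,0,0],-0.35],[[0,0,0],[0,0,0],-0.35],[[0,0,0],[0,0,0],-0.35]]' >/dev/null
python3 chk.py t12.png; python3 g.py
python3 -c "
from h import *
c=cap('scene');cv2.imwrite('pics/s12.png',c['color'][...,::-1])"
```

```text
contact_force: [1.1, -0.7, 0.1]
gripper_width: 0.0593
tcp_pos: [0.4782, -0.3315, 0.2879]
contact_force: [-0.2, -0.1, -0.1]
a tall off mm [0.22289019 0.04531409] rad 18.50302703678608 z 0.19003333373181047
t 69.3 pos [ 478.71 -327.08  288.92] rot [-179.99    0.03 -175.81] w 59.0 f 0.0 cf [-0.26 -0.1   0.12]
```

View pics/s12.png

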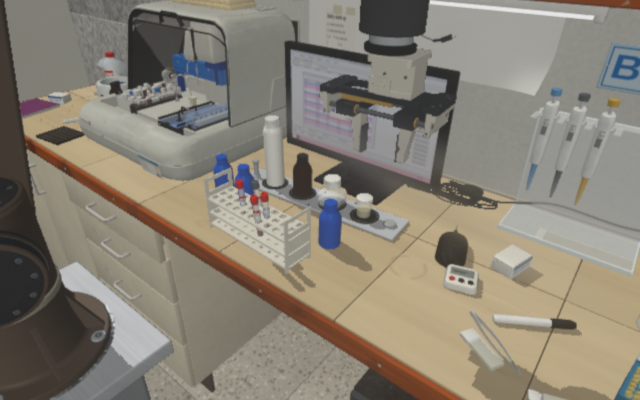

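The scene view shows tall (275,150), brown (302,178), square (333,190) and cup (364,206) all standing in rising order toward the post. I'll move the arm aside and check the centring on b, c and d.

```bash
python3 -m crank '[[[0,0,0],[2.5,-4,0],-0.35],[[0,0,0],[2.5,-4,0],-0.35],[[0,0,0],[2.5,-4,0],-0.35],[[0,0,0],[2.5,-4,0],-0.35],[[0,0,0],[2.5,-4,0],-0.35],[[0,0,0],[2.5,-4,0],-0.35],[[0,0,0],[0,0,0],-0.35],[[0,0,0],[0,0,0],-0.35]]' | grep -E 'tcp_pos|contact'
python3 chk.py t13.png
```

```text
tcp_pos: [0.3456, -0.5785, 0.288]
contact_force: [0.6, 0.8, -0.0]
a tall off mm [0.30431013 0.46467746] rad 18.75278912484646 z 0.19002164103710723
b brown off mm [ 1.58730583 -0.08150989] rad 13.801932334899902 z 0.11402338299674945
c square off mm [0.55045557 0.80154188] rad 20.276430994272232 z 0.08011864761350869
d cup off mm [0.15173264 2.17287083] rad 19.483674317598343 z 0.05773331165472592
```

All four are within about 2 mm of their mark centres, so I'm handing in.

```bash
python3 -c "
from plant import r
print(r.close_job())"
```

```text
the job is handed in; nothing more can be done
None
```

All four containers stand free and upright in height order (cup on d by the button, square on c, brown on b, tall on a by the post), each within about 2 mm of its mark centre, and the job was handed in at about 70 s of the 120 s.

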